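Make up two doubled angle brackets on the assembly rests

TASK

Make up two doubled brackets for the circuit boards: on each of the two assembly rests, set one short aluminium angle ridge up over the white bar, then nest a long angle over it, ridge on ridge and legs aligned. Each angle should be fully seated and centred along the bar, and left lying there. Leave the U-channel and the flat bar where they are.

Things in the scene. Friction and masses are not known exactly. Their poses are not given: they have to be found in the camera images.
- short_a_mid (a point): Short aluminium angle (one of two alike) lying like a roof, feet on the bench, legs sloping 45 degrees from the ridge: 44 mm long, 45 wide, 25.5 high; legs 32 mm, 4 thick; about 25 g. Point: its centre, 12.7 mm above its feet. x along the ridge, z up; ends alike. The sloping legs slip from a grip: take it from above, a finger on each end face.
- short_b_mid (a point): Short aluminium angle (one of two alike) lying like a roof, feet on the bench, legs sloping 45 degrees from the ridge: 44 mm long, 45 wide, 25.5 high; legs 32 mm, 4 thick; about 25 g. Point: its centre, 12.7 mm above its feet. x along the ridge, z up; ends alike. The sloping legs slip from a grip: take it from above, a finger on each end face.
- long_a_mid (a point): Long aluminium angle (one of two alike) lying like a roof, feet on the bench, legs sloping 45 degrees from the ridge: 64 mm long, 45 wide, 25.5 high; legs 32 mm, 4 thick; about 37 g. Point: its centre, 12.7 mm above its feet. x along the ridge, z up; ends alike. The sloping legs slip from a grip: take it from above, a finger on each end face.
- long_b_mid (a point): Long aluminium angle (one of two alike) lying like a roof, feet on the bench, legs sloping 45 degrees from the ridge: 64 mm long, 45 wide, 25.5 high; legs 32 mm, 4 thick; about 37 g. Point: its centre, 12.7 mm above its feet. x along the ridge, z up; ends alike. The sloping legs slip from a grip: take it from above, a finger on each end face.
- rest_a_edge (a point): One of two identical fixed rests: dark 80 x 44 x 8 mm base (80 along the bar), post, white bar 34 mm long, 26 mm square, set edge up as a roof. Point: middle of the bar's top edge, 56.4 mm above the bench. x along the bar, z up; ends alike. Fully seated, a first angle's centre is 7.1 mm below this point; one nested over it, 1.4 mm below.
- rest_b_edge (a point): One of two identical fixed rests: dark 80 x 44 x 8 mm base (80 along the bar), post, white bar 34 mm long, 26 mm square, set edge up as a roof. Point: middle of the bar's top edge, 56.4 mm above the bench. x along the bar, z up; ends alike. Fully seated, a first angle's centre is 7.1 mm below this point; one nested over it, 1.4 mm below.
- channel_mid (a point): Offcut of aluminium U-channel lying open side up (flat floor, two upright sides), 60 mm long, 32 mm wide, 20 mm high; not wanted, stays where it is. Point: its centre, half-way up; x along its length.
- flat_bar_mid (a point): Offcut of flat aluminium bar with two dark holes, 64 x 30 x 5 mm, lying flat; not wanted, stays where it is. Point: its centre; x along its length.
Mind the look-alikes: they are no part of the job. Leave any green look-alike of the part that bears rest_b_edge alone.

How it is judged:
At the end, for the whole second after the job is handed in: On each rest a short angle lies on the bar and a long one nested over it, released and at rest: within 8 mm along and 4 mm across the bar, 7 degrees in turn and tilt, 2.4 mm of seated height (short 7.1, long 1.4 mm below the edge point). Channel and flat bar moved less than 30 mm ((((x of short_a_mid in the frame of rest_a_edge between -0.008 and 0.008 m and y of short_a_mid in the frame of rest_a_edge between -0.004 and 0.004 m and z of short_a_mid in the frame of rest_a_edge between -0.0095 and -0.0045 m and angle between the x axis of short_a_mid and the x axis of rest_a_edge, either way round below 0.12 rad and angle between short_a_mid's own z axis and vertical below 0.12 rad) and (x of short_b_mid in the frame of rest_b_edge between -0.008 and 0.008 m and y of short_b_mid in the frame of rest_b_edge between -0.004 and 0.004 m and z of short_b_mid in the frame of rest_b_edge between -0.0095 and -0.0045 m and angle between the x axis of short_b_mid and the x axis of rest_b_edge, either way round below 0.12 rad and angle between short_b_mid's own z axis and vertical below 0.12 rad)) or ((x of short_a_mid in the frame of rest_b_edge between -0.008 and 0.008 m and y of short_a_mid in the frame of rest_b_edge between -0.004 and 0.004 m and z of short_a_mid in the frame of rest_b_edge between -0.0095 and -0.0045 m and angle between the x axis of short_a_mid and the x axis of rest_b_edge, either way round below 0.12 rad and angle between short_a_mid's own z axis and vertical below 0.12 rad) and (x of short_b_mid in the frame of rest_a_edge between -0.008 and 0.008 m and y of short_b_mid in the frame of rest_a_edge between -0.004 and 0.004 m and z of short_b_mid in the frame of rest_a_edge between -0.0095 and -0.0045 m and angle between the x axis of short_b_mid and the x axis of rest_a_edge, either way round below 0.12 rad and angle between short_b_mid's own z axis and vertical below 0.12 rad))) and (((x of long_a_mid in the frame of rest_a_edge between -0.008 and 0.008 m and y of long_a_mid in the frame of rest_a_edge between -0.004 and 0.004 m and z of long_a_mid in the frame of rest_a_edge between -0.004 and 0.0012 m and angle between the x axis of long_a_mid and the x axis of rest_a_edge, either way round below 0.12 rad and angle between long_a_mid's own z axis and vertical below 0.12 rad) and (x of long_b_mid in the frame of rest_b_edge between -0.008 and 0.008 m and y of long_b_mid in the frame of rest_b_edge between -0.004 and 0.004 m and z of long_b_mid in the frame of rest_b_edge between -0.004 and 0.0012 m and angle between the x axis of long_b_mid and the x axis of rest_b_edge, either way round below 0.12 rad and angle between long_b_mid's own z axis and vertical below 0.12 rad)) or ((x of long_a_mid in the frame of rest_b_edge between -0.008 and 0.008 m and y of long_a_mid in the frame of rest_b_edge between -0.004 and 0.004 m and z of long_a_mid in the frame of rest_b_edge between -0.004 and 0.0012 m and angle between the x axis of long_a_mid and the x axis of rest_b_edge, either way round below 0.12 rad and angle between long_a_mid's own z axis and vertical below 0.12 rad) and (x of long_b_mid in the frame of rest_a_edge between -0.008 and 0.008 m and y of long_b_mid in the frame of rest_a_edge between -0.004 and 0.004 m and z of long_b_mid in the frame of rest_a_edge between -0.004 and 0.0012 m and angle between the x axis of long_b_mid and the x axis of rest_a_edge, either way round below 0.12 rad and angle between long_b_mid's own z axis and vertical below 0.12 rad))) and linear speed of each of short_a, short_b, long_a, long_b below 0.02 m/s and distance of each of channel_mid, flat_bar_mid from where it was at the start of the episode below 0.03 m); the robot touches nothing.
It fails at once if the U-channel or the flat bar is moved 30 mm or more (distance of any of channel_mid, flat_bar_mid from where it was at the start of the episode above 0.03 m).
It also fails if it takes over 112 s, if anything falls off the work surface, if the arm or the gripper's body presses on something with over 40 N, if the wrist force passes 120 N, or if a joint passes its speed limit or range.

ROBOT

A 6-joint arm with a two-finger parallel gripper is mounted at the origin on the work surface. World frame = base frame: x ahead of the robot, y to its left, z up, the work surface at z = 0. Lengths are in m, angles in rad, forces in N, time in s.
With the tool pointing down it reaches from about 0.375 to 0.975 m from the base axis. Payload 3.8 kg.
Tool frame: the origin (TCP) lies where the fingers leave the gripper's body, on its centre line; the fingertips stand 73 mm ahead of it and the grasp point (between the pads) lies 54 mm ahead of it; z points along the fingers, y is the line along which they close (so a half turn about z gives the same grasp; the last joint's range is limited). The gripper opens to 85 mm and grips with 20 to 120 N. Pads are 22 mm wide; open, the fingers measure 114 mm over their backs; the gripper's body (76 mm by 85 mm) begins 54 mm behind the grasp point. The pads swing forward as they close: fully open they stand 13 mm farther back than shut.
Start: joints at [1.313, 0.264, 1.604, -0, 1.274, -0.037], TCP at [0.148, 0.659, 0.304] pointing down, gripper open.
Joint ranges: [-2.63, 2.63], [-0.94, 2.18], [0.31, 2.57], [-1.31, 4.45], [0, 2.66], [-2.55, 2.55]. Speed limits (rad/s): [2.57, 2.57, 3.14, 3.14, 3.14, 3.14].

INTERFACE

Orientations are given as a rotation vector (axis times angle).
In Python, from workcell import read_state, viewer, bot gives the robot as it stands.
- The arm moves only by the tool jog_arm, never from a script. Its argument "increments" is a list that holds one entry, the list of rows, each a list of 7 numbers: the shift along the tool's x, y, z in units of 30 mm (1.0 is 30 mm), then the turn, a rotation vector about the tool's x, y, z in units of 6 degrees (1.0 is 6 degrees), then the opening, from -1 (shut) to 1 (fully open). A call has exactly 5 rows; each row shifts and turns the commanded pose from where the row before left it, along the tool's axes as they then stand; what a row does not reach is not made up. A row lasts 1/12 s, in which the tool goes at most 41.7 mm and 7.16 degrees, less where a joint would pass 70% of its speed; a pose out of reach is approached as far as the arm can. A call is refused whole if a number of a shift passes 1 or a number of a turn 1, either way. A call with a gripper value outside its range is refused whole. The fingers move at their own pace and stop on an object; "force" is the grip in N (left out, the last holds). Time passes only in rows, so rows that do not move let the fingers close, or fill a call up. It gives the time, the measured TCP pose, the force, the opening and the grip force at its end, in the units of the state.
- read_state(): the state, without advancing time (a new reading comes with each control period).
- viewer.read_camera(name): name is "side" or "top"; returns (picture, depth): 400x640x3 uint8, blue, green, red; 400x640 float32, m along the optical axis (not along the pixel's ray), 0 where there is no reading.
- viewer.camera_params(name): a dict with "fx", "fy", "cx", "cy" (pixels), "R" (3x3) and "t" (3): a world point X has camera coordinates R X + t. Camera axes: x right, y down, z forward; pixel columns grow to the right and rows downward; lengths in m; the calibration is good to about 2 mm. A picture is of the moment at which its call begins. camera_params takes no time and is no camera call.
- bot.finish_job(): hands the job in; it is judged then, once.
The state is a dict: "time": time; "q": joint angles; "joint_vel": joint speeds; "joint_torque": joint torques, N m; "tool_pos": TCP position; "tcp_rot": TCP orientation; "wrist_force": force on the tool from outside, world axes, zero at the start; "torque": the same for the moment, N m; "width": opening from 0.0 (shut) to 1.0 (fully open); "grip_force": force on a finger pad.
Only numpy, scipy, OpenCV 4.12 (cv2) and the standard library are available. Lean on these libraries where they do the work, as an engineer would, in place of code of your own. Each camera call takes 0.05 s, during which the arm holds its last target. There are 200 camera calls.

## Working session

There is one attempt and no reset: what is moved stays moved. The work goes in short steps, Python scripts to look and compute and a tool call to move; the robot and the scene stay as the last step left them, time stands still between calls to the robot, and variables do not carry over. Pictures are saved under pics/ and viewed, at most 14 in all, crops included, and the job is handed in when it is done.

Besides the shell and the picture viewer there is one more tool, called after "Emit:" by a JSON object that holds its "name" and its "arguments", one argument or row to a line. jog_arm: Moves the arm, as the interface text tells. Its arguments: {"type":"object","properties":{"increments":{"type":"array","items":{"type":"array","items":{"type":"array","items":{"type":"number"}}}},"force":{"type":"number"}},"required":["increments"]}

```bash
mkdir -p pics; ls; cat > h.py <<'E'
import numpy as np, cv2
from scipy.spatial.transform import Rotation as Ro
from workcell import read_state, viewer, bot
def cloud(n):
    im,d=viewer.read_camera(n); p=viewer.camera_params(n)
    v,u=np.mgrid[:400,:640]
    C=np.stack([(u-p['cx'])/p['fx']*d,(v-p['cy'])/p['fy']*d,d],-1)
    W=(C-np.array(p['t']))@np.array(p['R'])
    W[d<=0]=np.nan
    return im,d,W
E
python3 - <<'E'
from h import *
for n in ('top','side'):
    im,d,W=cloud(n); cv2.imwrite(f'pics/{n}0.png',im); np.savez(f'{n}0.npz',im=im,d=d,W=W)
    p=viewer.camera_params(n); print(n,p)
print(read_state())
E
```

```text
pics
top {'fx': 375.3221645645294, 'fy': 375.3221645645294, 'cx': 318.11265673719817, 'cy': 196.1315571379822, 'R': array([[-9.78971898e-04, -9.99629952e-01,  2.71845842e-02],
       [-9.85303230e-01, -3.67921740e-03, -1.70774732e-01],
       [ 1.70811555e-01, -2.69522423e-02, -9.84935018e-01]]), 't': array([0.02911994, 0.44342789, 0.97753032])}
side {'fx': 497.5475702323272, 'fy': 497.5475702323272, 'cx': 316.90275955621564, 'cy': 200.88945431238682, 'R': array([[ 0.77542772, -0.6314018 , -0.00660467],
       [-0.33946425, -0.40803252, -0.84751017],
       [ 0.53242452,  0.65942493, -0.53073807]]), 't': array([-0.29628216,  0.23994008,  0.8846855 ])}
{'time': 0.1, 'q': array([ 1.31314046e+00,  2.64692508e-01,  1.60524668e+00, -1.99494820e-05,
        1.27368635e+00, -3.68941351e-02]), 'joint_vel': array([-0.00083693, -0.00342759, -0.00353799,  0.00024251,  0.00018558,
        0.00033668]), 'joint_torque': array([-3.82649678e-04, -5.16703320e+01, -3.68588984e+01, -8.49582830e-05,
        6.24072942e-03, -1.25950825e-05]), 'tool_pos': array([0.14767926, 0.65812234, 0.30267147]), 'tcp_rot': array([-0.34602786, -3.12219528,  0.0031628 ]), 'wrist_force': array([ 0.26248924,  0.2781028 , -0.44576005]), 'torque': array([ 0.00238403, -0.02198292,  0.04268479]), 'grip_force': 0.0, 'width': 0.9972590804672169}
```

View pics/top0.png

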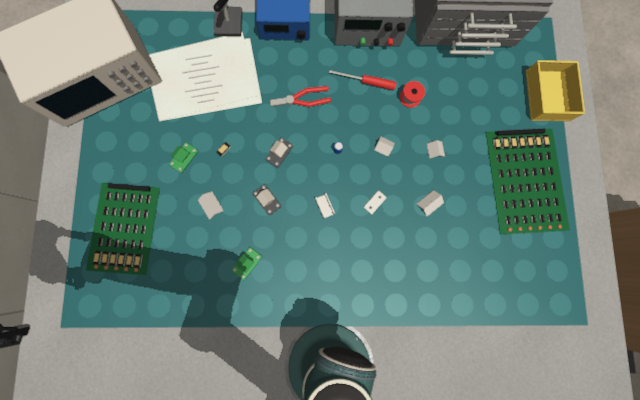

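View pics/side0.png

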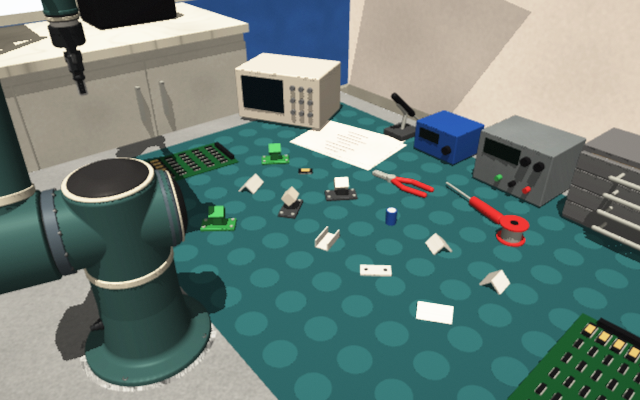

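Top view: two dark-based rests at (280,152) and (267,200); the green ones at (183,157) and (247,264) are look-alikes. Angles are at (210,205), (385,146), (436,150) and (430,203); channel at (325,205), flat bar at (375,202). I'll confirm this in a crop and measure from depth.

```bash
python3 - <<'E'
from h import *
z=np.load('top0.npz'); im=z['im'];W=z['W']
a=im[130:225,190:290]; b=im[130:225,365:455]
cv2.imwrite('pics/crop1.png',cv2.resize(np.hstack([a,b]),None,fx=4.2,fy=4.2,interpolation=cv2.INTER_CUBIC))
# clusters by height
m=(W[...,2]>0.006)&(W[...,2]<0.075)
m[:130]=0;m[285:]=0;m[:,:165]=0;m[:,465:]=0
n,l,s,c=cv2.connectedComponentsWithStats(m.astype(np.uint8))
for i in range(1,n):
    if s[i,4]<40: continue
    P=W[l==i]; r=cv2.minAreaRect((P[:,:2]*1000).astype(np.float32))
    t=P[P[:,2]>P[:,2].max()-0.006]
    print(c[i].round(),s[i,4],'rect',np.round(r[0]),np.round(r[1]),round(r[2],1),'zmax',P[:,2].max().round(4),'top',t.mean(0).round(4))
print(np.nanmedian(W[230:240,300:420,2]))
E
```

```text
[385. 146.] 193 rect [ 596. -162.] [44. 41.] 64.1 zmax 0.0287 top [ 0.5929 -0.1661  0.025 ]
[279. 152.] 394 rect [574. 138.] [43. 79.] 55.7 zmax 0.0573 top [0.575  0.139  0.0538]
[436. 149.] 194 rect [ 586. -309.] [44. 41.] 7.5 zmax 0.0281 top [ 0.5845 -0.3109  0.024 ]
[183. 157.] 468 rect [558. 407.] [45. 79.] 56.7 zmax 0.0596 top [0.5584 0.407  0.0555]
[223. 149.] 68 rect [583. 298.] [19. 39.] 52.0 zmax 0.0136 top [0.5817 0.2976 0.0094]
[338. 148.] 93 rect [584. -27.] [24. 25.] 46.2 zmax 0.0411 top [ 0.5847 -0.0287  0.0369]
[267. 199.] 385 rect [438. 171.] [80. 43.] 37.6 zmax 0.0597 top [0.4386 0.1717 0.0556]
[431. 202.] 307 rect [ 431. -286.] [42. 65.] 37.5 zmax 0.0274 top [ 0.4311 -0.287   0.0236]
[210. 204.] 331 rect [423. 325.] [65. 43.] 32.9 zmax 0.0273 top [0.4222 0.325  0.0237]
[246. 263.] 475 rect [264. 221.] [44. 80.] 52.6 zmax 0.0598 top [0.2646 0.2208 0.056 ]
8.259502271538116e-05
```

View pics/crop1.png

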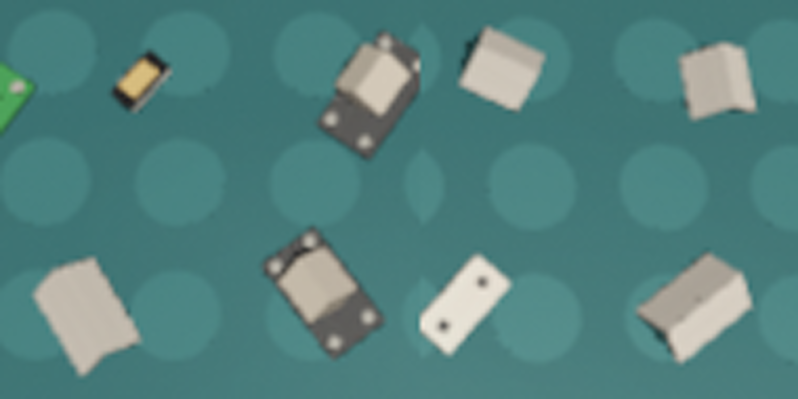

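The crop confirms the two dark-based rests with edge-up white bars at (375,80) and (315,285), two long angles at (85,315) and (695,305), and two short ones at (500,68) and (718,80). Next I'll fit a roof to each and write a planner helper.

```bash
cat >> h.py <<'E'
from scipy.optimize import least_squares
def roof(P,L,wmax):
    """fit z=H-|across|; returns centre x,y,ridge yaw deg,H"""
    c0=(P[:,:2].max(0)+P[:,:2].min(0))/2; best=None
    for a0 in np.arange(0,180,22.5):
        f=lambda p:P[:,2]-(p[2]-np.abs((P[:,0]-p[0])*-np.sin(p[3])+(P[:,1]-p[1])*np.cos(p[3])))
        r=least_squares(f,[*c0,P[:,2].max(),np.radians(a0)],loss='soft_l1',f_scale=.002)
        if best is None or r.cost<best.cost: best=r
    x,y,H,a=best.x; u=np.array([np.cos(a),np.sin(a)]); s=(P[:,:2]-[x,y])@u
    lo,hi=np.percentile(s,[2,98]); c=np.array([x,y])+u*(lo+hi)/2
    return c.round(4),round(np.degrees(a)%180,1),H.round(4),round(hi-lo,4),best.cost
def plan(x,y,z,yaw,n,grip,T=None):
    """rows to TCP target; yaw deg=direction of tool y (mod 180)"""
    s=read_state(); p=np.array(s['tool_pos']); R=Ro.from_rotvec(s['tcp_rot'])
    yv=R.apply([0,1,0]); y0=np.degrees(np.arctan2(yv[1],yv[0]))
    d=(yaw-y0+90)%180-90
    q6=s['q'][5]
    if T is not None: d+=T
    t=y0+d; Y=[np.cos(np.radians(t)),np.sin(np.radians(t)),0]; Z=[0,0,-1.]; X=np.cross(Y,Z)
    G=Ro.from_matrix(np.stack([X,Y,Z],1)); rv=(R.inv()*G).as_rotvec()
    tp=np.array([x,y,z])
    print('dyaw',d.round(1),'q6',q6.round(2),'dist',(tp-p).round(4),'t',s['time'])
    for k in range(n):
        Rk=R*Ro.from_rotvec(rv*k/n)
        print(np.round([*(Rk.inv().apply((tp-p)/n)/.03),*(np.degrees(rv)/n/6),grip],2).tolist())
E
python3 - <<'E'
from h import *
Ws=[np.load(f'{n}0.npz')['W'].reshape(-1,3) for n in('top','side')]
for nm,x,y,L,zl in (('sA',.593,-.164,.044,.008),('sB',.585,-.310,.044,.008),('lA',.423,.325,.064,.008),('lB',.431,-.287,.064,.008),('rA',.575,.138,.034,.042),('rB',.438,.171,.034,.042)):
    for k,W in enumerate(Ws):
        P=W[(np.hypot(W[:,0]-x,W[:,1]-y)<.042)&(W[:,2]>zl)&(W[:,2]<.07)]
        if len(P)>15: print(nm,k,len(P),*roof(P,L,0))
E
```

```text
sA 0 172 [ 0.5958 -0.1621] 64.6 0.0251 0.0418 0.00026951122515358745
sA 1 228 [ 0.5955 -0.1593] 63.5 0.0258 0.0448 0.00035379889708086803
sB 0 173 [ 0.5857 -0.3112] 8.7 0.025 0.0422 0.00023400581851699376
sB 1 296 [ 0.5857 -0.3075] 8.8 0.0257 0.0447 0.0003209083636610613
lA 0 299 [0.4223 0.3257] 32.2 0.0253 0.0622 0.00038514248298005373
lA 1 184 [0.4215 0.3287] 33.4 0.0259 0.0656 0.0003376514606742588
lB 0 278 [ 0.43   -0.2861] 127.7 0.025 0.0624 0.0003687713623079722
lB 1 503 [ 0.4302 -0.2836] 128.0 0.0251 0.0619 0.0008762303335308443
rA 0 132 [0.5744 0.1391] 146.5 0.0563 0.0325 0.00019843493906895272
rA 1 109 [0.5742 0.1419] 144.5 0.0564 0.0333 0.00028572183542142026
rB 0 136 [0.4385 0.1711] 39.5 0.0564 0.0335 0.00016381482195462898
rB 1 122 [0.4372 0.1736] 38.4 0.0563 0.035 0.0002829847610149
```

```bash
python3 - <<'E'
from h import *
plan(.5957,-.1607,.22,64,30,1)
E
```

```text
dyaw -13.4 q6 -0.04 dist [ 0.448  -0.8188 -0.0827] t 0.1
[-0.68, -0.78, 0.09, -0.0, 0.0, 0.07, 1.0]
[-0.69, -0.77, 0.09, -0.0, 0.0, 0.07, 1.0]
[-0.7, -0.77, 0.09, -0.0, 0.0, 0.07, 1.0]
[-0.7, -0.76, 0.09, -0.0, 0.0, 0.07, 1.0]
[-0.71, -0.76, 0.09, -0.0, 0.0, 0.07, 1.0]
[-0.71, -0.75, 0.09, -0.0, 0.0, 0.07, 1.0]
[-0.72, -0.75, 0.09, -0.0, 0.0, 0.07, 1.0]
[-0.73, -0.74, 0.09, -0.0, 0.0, 0.07, 1.0]
[-0.73, -0.73, 0.09, -0.0, 0.0, 0.07, 1.0]
[-0.74, -0.73, 0.09, -0.0, 0.0, 0.07, 1.0]
[-0.74, -0.72, 0.09, -0.0, 0.0, 0.07, 1.0]
[-0.75, -0.72, 0.09, -0.0, 0.0, 0.07, 1.0]
[-0.75, -0.71, 0.09, -0.0, 0.0, 0.07, 1.0]
[-0.76, -0.71, 0.09, -0.0, 0.0, 0.07, 1.0]
[-0.77, -0.7, 0.09, -0.0, 0.0, 0.07, 1.0]
[-0.77, -0.69, 0.09, -0.0, 0.0, 0.07, 1.0]
[-0.78, -0.69, 0.09, -0.0, 0.0, 0.07, 1.0]
[-0.78, -0.68, 0.09, -0.0, 0.0, 0.07, 1.0]
[-0.79, -0.68, 0.09, -0.0, 0.0, 0.07, 1.0]
[-0.79, -0.67, 0.09, -0.0, 0.0, 0.07, 1.0]
[-0.8, -0.66, 0.09, -0.0, 0.0, 0.07, 1.0]
[-0.8, -0.66, 0.09, -0.0, 0.0, 0.07, 1.0]
[-0.81, -0.65, 0.09, -0.0, 0.0, 0.07, 1.0]
[-0.81, -0.64, 0.09, -0.0, 0.0, 0.07, 1.0]
[-0.82, -0.64, 0.09, -0.0, 0.0, 0.07, 1.0]
[-0.82, -0.63, 0.09, -0.0, 0.0, 0.07, 1.0]
[-0.83, -0.63, 0.09, -0.0, 0.0, 0.07, 1.0]
[-0.83, -0.62, 0.09, -0.0, 0.0, 0.07, 1.0]
[-0.84, -0.61, 0.09, -0.0, 0.0, 0.07, 1.0]
[-0.84, -0.61, 0.09, -0.0, 0.0, 0.07, 1.0]
```

Emit:
{"name": "jog_arm", "arguments": {
  "increments": [
    [[-0.7,-0.77,0.09,0,0,0.07,1],[-0.7,-0.77,0.09,0,0,0.07,1],[-0.7,-0.77,0.09,0,0,0.07,1],[-0.7,-0.76,0.09,0,0,0.07,1],[-0.7,-0.76,0.09,0,0,0.07,1]]
  ]
}}

```text
time: 0.52
tool_pos: [0.2234, 0.5208, 0.2895]
tcp_rot: [-0.403, -3.115, 0.002]
wrist_force: [0.4, -0.0, 0.1]
width: 0.999
grip_force: 0.0
```

Emit:
{"name": "jog_arm", "arguments": {
  "increments": [
    [[-0.72,-0.74,0.09,0,0,0.07,1],[-0.72,-0.74,0.09,0,0,0.07,1],[-0.73,-0.74,0.09,0,0,0.07,1],[-0.73,-0.74,0.09,0,0,0.07,1],[-0.74,-0.74,0.09,0,0,0.07,1]]
  ]
}}

```text
time: 0.93
tool_pos: [0.2987, 0.3845, 0.2763]
tcp_rot: [-0.46, -3.107, 0.001]
wrist_force: [1.0, -0.2, 1.2]
width: 0.996
grip_force: 0.0
```

Emit:
{"name": "jog_arm", "arguments": {
  "increments": [
    [[-0.75,-0.71,0.09,0,0,0.07,1],[-0.75,-0.71,0.09,0,0,0.07,1],[-0.75,-0.71,0.09,0,0,0.07,1],[-0.76,-0.71,0.09,0,0,0.07,1],[-0.77,-0.71,0.09,0,0,0.07,1]]
  ]
}}

```text
time: 1.35
tool_pos: [0.3743, 0.2487, 0.2629]
tcp_rot: [-0.517, -3.098, 0.0]
wrist_force: [1.4, 0.7, -0.6]
width: 1.001
grip_force: 0.0
```

Emit:
{"name": "jog_arm", "arguments": {
  "increments": [
    [[-0.78,-0.68,0.09,0,0,0.07,1],[-0.78,-0.68,0.09,0,0,0.07,1],[-0.78,-0.68,0.09,0,0,0.07,1],[-0.78,-0.68,0.09,0,0,0.07,1],[-0.79,-0.68,0.09,0,0,0.07,1]]
  ]
}}

```text
time: 1.77
tool_pos: [0.4501, 0.113, 0.2495]
tcp_rot: [-0.574, -3.088, 0.0]
wrist_force: [0.6, 1.6, 0.2]
width: 0.999
grip_force: 0.0
```

Emit:
{"name": "jog_arm", "arguments": {
  "increments": [
    [[-0.81,-0.65,0.09,0,0,0.07,1],[-0.81,-0.65,0.09,0,0,0.07,1],[-0.81,-0.65,0.09,0,0,0.07,1],[-0.81,-0.65,0.09,0,0,0.07,1],[-0.81,-0.65,0.09,0,0,0.07,1]]
  ]
}}

```text
time: 2.18
tool_pos: [0.5265, -0.0228, 0.2358]
tcp_rot: [-0.631, -3.077, -0.0]
wrist_force: [1.0, 0.1, 0.2]
width: 0.995
grip_force: 0.0
```

```bash
cat >> h.py <<'E'
def plan(x,y,z,yaw,calls,flip=0):
    """one row per 5-row call (repeat 5x) to a TCP target; yaw deg=direction of tool y (mod 180)"""
    s=read_state(); p=np.array(s['tool_pos']); R=Ro.from_rotvec(s['tcp_rot'])
    yv=R.apply([0,1,0]); y0=np.degrees(np.arctan2(yv[1],yv[0]))
    d=(yaw-y0+90)%180-90+flip; t=np.radians(y0+d)
    Y=np.array([np.cos(t),np.sin(t),0]); Z=np.array([0,0,-1.]); G=Ro.from_matrix(np.stack([np.cross(Y,Z),Y,Z],1))
    rv=(R.inv()*G).as_rotvec(); tp=np.array([x,y,z]); n=5*calls
    print('dyaw',d.round(1),'q',s['q'].round(2),'dist',(tp-p).round(4),'t',round(s['time'],2),'w',s['width'],'F',s['wrist_force'].round(1),'g',s['grip_force'])
    for c in range(calls):
        Rk=R*Ro.from_rotvec(rv*(5*c+2)/n)
        print(np.round([*(Rk.inv().apply((tp-p)/n)/.03),*(np.degrees(rv)/n/6)],3).tolist())
E
python3 - <<'E'
from h import *
plan(.5957,-.1607,.16,64,2)
E
```

```text
dyaw -2.8 q [-0.09  0.04  1.99  0.    1.11 -1.26] dist [ 0.0692 -0.1379 -0.0758] t 2.18 w 0.995029062112505 F [1.  0.1 0.2] g 0.0
[-0.396, -0.328, 0.253, -0.0, -0.001, 0.047]
[-0.404, -0.318, 0.253, -0.0, -0.001, 0.047]
```

Emit:
{"name": "jog_arm", "arguments": {
  "increments": [
    [[-0.396,-0.328,0.253,0,0,0.047,0.35],[-0.396,-0.328,0.253,0,0,0.047,0.35],[-0.396,-0.328,0.253,0,0,0.047,0.35],[-0.396,-0.328,0.253,0,0,0.047,0.35],[-0.396,-0.328,0.253,0,0,0.047,0.35]]
  ]
}}

```text
time: 2.6
tool_pos: [0.5609, -0.0906, 0.1972]
tcp_rot: [-0.667, -3.069, -0.0]
wrist_force: [0.5, -0.2, -0.4]
width: 0.678
grip_force: 0.0
```

Emit:
{"name": "jog_arm", "arguments": {
  "increments": [
    [[-0.404,-0.318,0.253,0,0,0.047,0.35],[-0.404,-0.318,0.253,0,0,0.047,0.35],[-0.404,-0.318,0.253,0,0,0.047,0.35],[-0.404,-0.318,0.253,0,0,0.047,0.35],[-0.404,-0.318,0.253,0,0,0.047,0.35]]
  ]
}}

```text
time: 3.02
tool_pos: [0.5961, -0.16, 0.1595]
tcp_rot: [-0.706, -3.061, -0.0]
wrist_force: [0.5, -0.4, 0.3]
width: 0.677
grip_force: 0.0
```

```bash
python3 - <<'E'
from h import *
im,d,W=cloud('side'); p=viewer.camera_params('side')
X=np.array([.5957,-.1607,.0]); c=p['R']@X+p['t']; u=int(c[0]/c[2]*p['fx']+p['cx']); v=int(c[1]/c[2]*p['fy']+p['cy']); print(u,v)
y0=v-130;x0=u-90
cv2.imwrite('pics/s1.png',cv2.resize(im[y0:y0+150,x0:x0+180],None,fx=4,fy=4,interpolation=cv2.INTER_CUBIC))
s=read_state(); R=Ro.from_rotvec(s['tcp_rot']); L=R.inv().apply((W.reshape(-1,3)-s['tool_pos']))
m=(np.abs(L[:,0])<.03)&(np.abs(L[:,1])<.07)&(L[:,2]>-.03)&(L[:,2]<.11)
for sg in(-1,1):
    q=L[m&(L[:,1]*sg>.01)]
    for z in np.arange(0,.1,.006):
        k=q[(q[:,2]>=z)&(q[:,2]<z+.006)]
        if len(k): print(sg,round(z,3),len(k),k[:,0].min().round(3),k[:,0].max().round(3),k[:,1].min().round(3),k[:,1].max().round(3))
plan(.5957,-.1607,.075,64,2)
E
```

```text
438 247
-1 0.0 44 -0.008 0.021 -0.061 -0.016
-1 0.006 61 -0.009 0.017 -0.06 -0.021
-1 0.012 57 -0.008 0.017 -0.058 -0.023
-1 0.018 18 0.0 0.017 -0.055 -0.022
-1 0.024 7 0.01 0.015 -0.041 -0.028
-1 0.03 27 -0.003 0.015 -0.042 -0.028
-1 0.036 28 -0.003 0.015 -0.042 -0.026
-1 0.042 29 -0.004 0.015 -0.041 -0.024
-1 0.048 27 -0.004 0.015 -0.039 -0.026
-1 0.054 24 -0.004 0.015 -0.039 -0.024
-1 0.06 12 -0.008 0.013 -0.033 -0.025
-1 0.066 1 -0.002 -0.002 -0.031 -0.031
1 0.0 27 0.007 0.02 0.024 0.066
1 0.006 17 0.009 0.018 0.027 0.064
1 0.012 33 -0.002 0.017 0.03 0.065
1 0.018 38 -0.006 0.018 0.031 0.059
1 0.024 23 -0.006 0.014 0.032 0.043
1 0.03 27 -0.006 0.014 0.031 0.038
1 0.036 27 -0.007 0.015 0.03 0.041
1 0.042 26 -0.008 0.015 0.031 0.039
1 0.048 27 -0.009 0.015 0.031 0.038
1 0.054 27 -0.007 0.015 0.03 0.039
1 0.06 18 -0.008 0.015 0.031 0.036
1 0.066 1 0.007 0.007 0.035 0.035
dyaw 0.0 q [-0.31  0.28  1.86 -0.    0.99 -1.42] dist [-0.0008  0.0015 -0.083 ] t 3.07 w 0.675082678337269 F [ 1.1 -1.9 -1.3] g 0.0
[0.005, 0.004, 0.277, -0.001, -0.0, -0.0]
[0.005, 0.003, 0.277, -0.001, -0.0, -0.0]
```

View pics/s1.png

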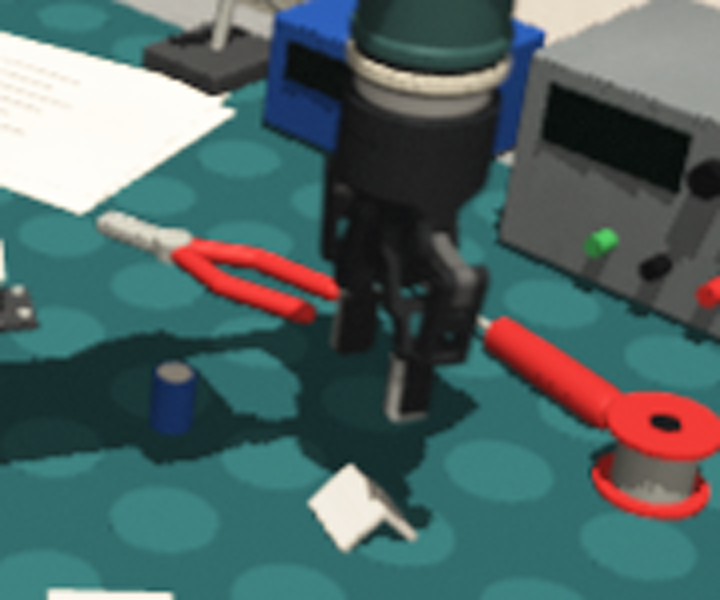

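Side crop: open fingers above the short angle (crop 350,505), tips about 66 mm ahead of the TCP at this opening. The side camera reads about 3 mm high in y against the robot, so I use the top camera's positions.

Emit:
{"name": "jog_arm", "arguments": {
  "increments": [
    [[-0.01,-0.01,0.29,0,0,0,0.35],[0,-0.01,0.29,0,0,0,0.35],[-0.01,-0.01,0.29,0,0,0,0.35],[0,-0.01,0.29,0,0,0,0.35],[-0.01,-0.01,0.29,0,0,0,0.35]]
  ]
}}

```text
time: 3.48
tool_pos: [0.5952, -0.1601, 0.1159]
tcp_rot: [-0.704, -3.061, -0.0]
wrist_force: [-0.5, -1.5, -1.3]
width: 0.676
grip_force: 0.0
```

Emit:
{"name": "jog_arm", "arguments": {
  "increments": [
    [[0,0,0.29,0,0,0,0.35],[0,0,0.29,0,0,0,0.35],[0,0,0.29,0,0,0,0.35],[0,0,0.29,0,0,0,0.35],[0,0,0.29,0,0,0,0.35]]
  ]
}}

```text
time: 3.9
tool_pos: [0.5957, -0.1608, 0.0727]
tcp_rot: [0.706, 3.061, -0.0]
wrist_force: [-0.0, 0.6, -0.0]
width: 0.674
grip_force: 0.0
```

Emit:
{"name": "jog_arm", "arguments": {
  "increments": [
    [[0,0,0,0,0,0,-0.2],[0,0,0,0,0,0,-0.2],[0,0,0,0,0,0,-0.2],[0,0,0,0,0,0,-0.2],[0,0,0,0,0,0,-0.2]]
  ],
  "force": 25
}}

```text
time: 4.32
tool_pos: [0.5962, -0.161, 0.0742]
tcp_rot: [0.706, 3.06, -0.0]
wrist_force: [0.9, -0.7, -1.1]
width: 0.502
grip_force: 27.1
```

```bash
python3 - <<'E'
from h import *
plan(.5958,-.1621,.15,64,1)
E
```

```text
dyaw -0.0 q [-0.3   0.39  1.91  0.    0.84 -1.42] dist [-0.0004 -0.0011  0.0758] t 4.32 w 0.5021353583186106 F [ 0.9 -0.7 -1.1] g 27.14478448033333
[-0.001, -0.008, -0.506, 0.0, 0.002, 0.001]
```

Emit:
{"name": "jog_arm", "arguments": {
  "increments": [
    [[0,0,-0.5,0,0,0,-0.2],[0,0,-0.5,0,0,0,-0.2],[0,0,-0.5,0,0,0,-0.2],[0,0,-0.5,0,0,0,-0.2],[0,0,-0.5,0,0,0,-0.2]]
  ]
}}

```text
time: 4.73
tool_pos: [0.5959, -0.1609, 0.1497]
tcp_rot: [0.706, 3.06, -0.0]
wrist_force: [0.5, 0.3, -0.8]
width: 0.508
grip_force: 27.2
```

```bash
python3 - <<'E'
from h import *
plan(.5744,.1391,.15,145.5,4,-180)
E
```

```text
dyaw -98.5 q [-0.3   0.29  1.87  0.    0.98 -1.42] dist [-0.0215  0.3     0.0003] t 4.73 w 0.5076487420494464 F [ 0.5  0.3 -0.8] g 27.150756865739822
[0.322, 0.384, -0.001, 0.0, 0.0, 0.821]
[0.453, 0.215, -0.001, 0.0, 0.0, 0.821]
[0.501, 0.007, -0.001, 0.0, 0.0, 0.821]
[0.459, -0.202, -0.001, 0.0, 0.0, 0.821]
```

Emit:
{"name": "jog_arm", "arguments": {
  "increments": [
    [[0.32,0.38,0,0,0,0.82,-0.2],[0.32,0.38,0,0,0,0.82,-0.2],[0.32,0.38,0,0,0,0.82,-0.2],[0.32,0.38,0,0,0,0.82,-0.2],[0.32,0.38,0,0,0,0.82,-0.2]]
  ]
}}

```text
time: 5.15
tool_pos: [0.59, -0.0865, 0.1491]
tcp_rot: [1.348, 2.837, 0.0]
wrist_force: [-1.6, -0.4, -1.2]
width: 0.505
grip_force: 27.2
```

Emit:
{"name": "jog_arm", "arguments": {
  "increments": [
    [[0.45,0.21,0,0,0,0.82,-0.2],[0.45,0.21,0,0,0,0.82,-0.2],[0.45,0.21,0,0,0,0.82,-0.2],[0.45,0.21,0,0,0,0.82,-0.2],[0.45,0.21,0,0,0,0.82,-0.2]]
  ]
}}

```text
time: 5.57
tool_pos: [0.5842, -0.0127, 0.1491]
tcp_rot: [1.921, 2.485, 0.001]
wrist_force: [-0.7, 0.1, 0.4]
width: 0.504
grip_force: 27.2
```

Emit:
{"name": "jog_arm", "arguments": {
  "increments": [
    [[0.5,0.01,0,0,0,0.82,-0.2],[0.5,0.01,0,0,0,0.82,-0.2],[0.5,0.01,0,0,0,0.82,-0.2],[0.5,0.01,0,0,0,0.82,-0.2],[0.5,0.01,0,0,0,0.82,-0.2]]
  ]
}}

```text
time: 5.98
tool_pos: [0.5792, 0.0617, 0.1491]
tcp_rot: [2.407, 2.019, 0.001]
wrist_force: [-0.4, -0.6, 0.1]
width: 0.513
grip_force: 27.2
```

Emit:
{"name": "jog_arm", "arguments": {
  "increments": [
    [[0.46,-0.2,0,0,0,0.82,-0.2],[0.46,-0.2,0,0,0,0.82,-0.2],[0.46,-0.2,0,0,0,0.82,-0.2],[0.46,-0.2,0,0,0,0.82,-0.2],[0.46,-0.2,0,0,0,0.82,-0.2]]
  ]
}}

```text
time: 6.4
tool_pos: [0.5741, 0.1362, 0.149]
tcp_rot: [2.782, 1.46, 0.001]
wrist_force: [-0.3, -0.2, -0.2]
width: 0.509
grip_force: 27.2
```

```bash
python3 - <<'E'
from h import *
im,d,W=cloud('side'); p=viewer.camera_params('side')
X=np.array([.5744,.1391,.08]); c=p['R']@X+p['t']; u=int(c[0]/c[2]*p['fx']+p['cx']); v=int(c[1]/c[2]*p['fy']+p['cy'])
cv2.imwrite('pics/s2.png',cv2.resize(im[v-60:v+60,u-70:u+70],None,fx=5,fy=5,interpolation=cv2.INTER_CUBIC))
plan(.5744,.1391,.116,145.5,1)
E
```

```text
dyaw 0.3 q [0.19 0.25 1.93 0.   0.96 0.8 ] dist [-0.0003  0.0006 -0.0333] t 6.45 w 0.5112941360451105 F [ 0.7  1.8 -0.4] g 27.1608267724514
[0.002, -0.004, 0.222, 0.0, -0.005, -0.01]
```

View pics/s2.png

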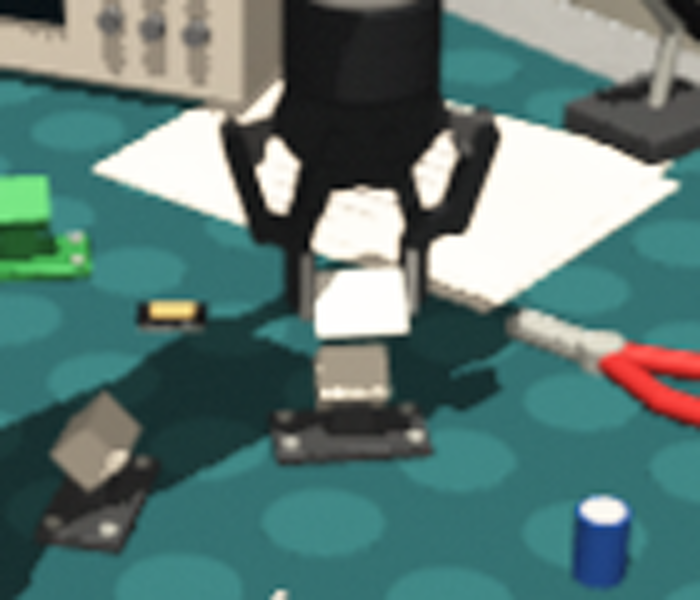

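Side crop: short angle held level at (362,300), above and parallel to the bar at (352,372). I'll check the offset by fit now the arm has settled.

```bash
python3 - <<'E'
from h import *
for n in('side','top'):
    im,d,W=cloud(n); W=W.reshape(-1,3)
    br=im.reshape(-1,3).min(1)>100
    P=W[br&(np.hypot(W[:,0]-.5744,W[:,1]-.140)<.032)&(W[:,2]>.078)&(W[:,2]<.12)]
    print(n,len(P)); 
    if len(P)>25: print(roof(P,0,0),P.min(0),P.max(0))
plan(.5744,.1391,.116,145.5,1)
E
```

```text
side 278
(array([0.5795, 0.1468]), np.float64(145.3), np.float64(0.1145), np.float64(0.0533), np.float64(0.001388913582566359)) [0.54405992 0.10957782 0.07838007] [0.60008627 0.15229002 0.11973877]
top 0
dyaw -0.3 q [ 0.19  0.25  1.93 -0.    0.96  0.79] dist [-0.0001  0.0029 -0.033 ] t 6.55 w 0.5032069011597655 F [-0.2  0.2  0.3] g 27.161107510328293
[0.016, -0.011, 0.22, 0.002, -0.001, 0.011]
```

Emit:
{"name": "jog_arm", "arguments": {
  "increments": [
    [[0.01,-0.01,0.24,0,0,0,-0.2],[0.01,-0.01,0.24,0,0,0,-0.2],[0.01,-0.01,0.24,0,0,0,-0.2],[0.01,-0.01,0.24,0,0,0,-0.2],[0.01,-0.01,0.24,0,0,0,-0.2]]
  ]
}}

```text
time: 6.97
tool_pos: [0.5747, 0.1377, 0.1126]
tcp_rot: [-2.779, -1.464, -0.004]
wrist_force: [-0.8, 5.2, 19.1]
width: 0.503
grip_force: 28.8
```

Emit:
{"name": "jog_arm", "arguments": {
  "increments": [
    [[0,0,0,0,0,0,-0.2],[0,0,0,0,0,0,-0.2],[0,0,0,0,0,0,-0.2],[0,0,0,0,0,0,-0.2],[0,0,0,0,0,0,-0.2]]
  ]
}}

```text
time: 7.38
tool_pos: [0.5746, 0.1377, 0.1129]
tcp_rot: [2.778, 1.466, 0.003]
wrist_force: [4.2, 3.1, 1.3]
width: 0.502
grip_force: 27.3
```

```bash
python3 - <<'E'
from h import *
im,d,W=cloud('side'); Wf=W.reshape(-1,3)
br=im.reshape(-1,3).min(1)>170
P=Wf[br&(np.hypot(Wf[:,0]-.5744,Wf[:,1]-.142)<.028)&(Wf[:,2]>.035)&(Wf[:,2]<.072)]
print(len(P)); 
if len(P)>25: print(roof(P,0,0),P.min(0),P.max(0))
p=viewer.camera_params('side')
X=np.array([.5744,.1391,.06]); c=p['R']@X+p['t']; u=int(c[0]/c[2]*p['fx']+p['cx']); v=int(c[1]/c[2]*p['fy']+p['cy'])
cv2.imwrite('pics/s3.png',cv2.resize(im[v-30:v+30,u-40:u+40],None,fx=8,fy=8,interpolation=cv2.INTER_CUBIC))
plan(.5744,.1391,.110,145.5,1)
E
```

```text
189
(array([0.5744, 0.1371]), np.float64(144.0), np.float64(0.0668), np.float64(0.0405), np.float64(0.0007030487602427194)) [0.54772211 0.11428478 0.0351798 ] [0.59049581 0.1429628  0.06876995]
dyaw -0.1 q [0.19 0.29 1.95 0.   0.9  0.79] dist [-0.0002  0.0014 -0.0029] t 7.43 w 0.5078414161039375 F [3.6 3.6 0.5] g 27.33404964208603
[0.007, -0.006, 0.019, 0.002, -0.003, 0.004]
```

View pics/s3.png

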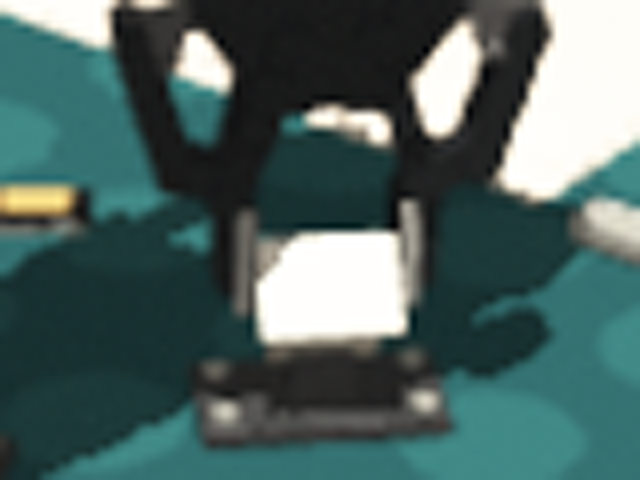

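Side crop: the angle at (330,285) touches the bar with a side force toward tool +x, so it needs a small shift. I'll lift 4 mm, shift and lower again.

Emit:
{"name": "jog_arm", "arguments": {
  "increments": [
    [[0,0,-0.15,0,0,0,-0.2],[0.05,-0.03,0,0,0,0,-0.2],[0.05,-0.04,0,0,0,0,-0.2],[0,0,0,0,0,0,-0.2],[0,0,0,0,0,0,-0.2]]
  ]
}}

```text
time: 7.85
tool_pos: [0.573, 0.141, 0.1164]
tcp_rot: [-2.778, -1.466, 0.003]
wrist_force: [-0.1, -0.2, -0.1]
width: 0.509
grip_force: 27.2
```

```bash
python3 - <<'E'
from h import *
im,d,W=cloud('side'); s=read_state(); print(s['tool_pos'],s['wrist_force'])
br=(im.min(2)>200).astype(np.uint8)
n,l,st,c=cv2.connectedComponentsWithStats(br)
for i in range(1,n):
    P=W[l==i]; P=P[~np.isnan(P[:,0])]
    if st[i,4]>60 and st[i,4]<600 and np.hypot(*(np.median(P,0)[:2]-[.5744,.14]))<.03:
        print(st[i],roof(P,0,0),P.min(0),P.max(0))
E
```

```text
[0.5731663  0.14100419 0.11647422] [ 0.90807236  0.14896364 -0.51523094]
[332 173  18  13 209] (array([0.5707, 0.1396]), np.float64(146.6), np.float64(0.0694), np.float64(0.043), np.float64(0.0008044423418449682)) [0.53970284 0.10871167 0.03911446] [0.58772601 0.14605607 0.07024455]
```

Emit:
{"name": "jog_arm", "arguments": {
  "increments": [
    [[0.08,0.03,0,0,0,0,-0.2],[0,0,0.05,0,0,0,-0.2],[0,0,0.05,0,0,0,-0.2],[0,0,0.05,0,0,0,-0.2],[0,0,0,0,0,0,-0.2]]
  ]
}}

```text
time: 8.32
tool_pos: [0.5755, 0.1426, 0.1119]
tcp_rot: [-2.778, -1.466, 0.002]
wrist_force: [0.4, 0.5, -0.4]
width: 0.506
grip_force: 27.2
```

Emit:
{"name": "jog_arm", "arguments": {
  "increments": [
    [[0,0,0.04,0,0,0,-0.2],[0,0,0,0,0,0,-0.2],[0,0,0,0,0,0,-0.2],[0,0,0,0,0,0,-0.2],[0,0,0,0,0,0,-0.2]]
  ]
}}

```text
time: 8.73
tool_pos: [0.576, 0.1427, 0.1114]
tcp_rot: [2.779, 1.466, 0.0]
wrist_force: [0.5, 1.2, -0.6]
width: 0.503
grip_force: 27.2
```

Emit:
{"name": "jog_arm", "arguments": {
  "increments": [
    [[0,0,0.04,0,0,0,-0.2],[0,0,0,0,0,0,-0.2],[0,0,0,0,0,0,-0.2],[0,0,0,0,0,0,-0.2],[0,0,0,0,0,0,-0.2]]
  ]
}}

```text
time: 9.15
tool_pos: [0.5759, 0.1427, 0.1101]
tcp_rot: [2.779, 1.466, 0.0]
wrist_force: [-0.4, -1.0, 0.2]
width: 0.511
grip_force: 27.2
```

Emit:
{"name": "jog_arm", "arguments": {
  "increments": [
    [[0,0,0.04,0,0,0,-0.2],[0,0,0,0,0,0,-0.2],[0,0,0,0,0,0,-0.2],[0,0,0,0,0,0,-0.2],[0,0,0,0,0,0,-0.2]]
  ]
}}

```text
time: 9.57
tool_pos: [0.5759, 0.1427, 0.1089]
tcp_rot: [2.779, 1.466, 0.0]
wrist_force: [0.6, -0.6, -0.5]
width: 0.505
grip_force: 27.2
```

Emit:
{"name": "jog_arm", "arguments": {
  "increments": [
    [[0,0,0.04,0,0,0,-0.2],[0,0,0,0,0,0,-0.2],[0,0,0,0,0,0,-0.2],[0,0,0,0,0,0,-0.2],[0,0,0,0,0,0,-0.2]]
  ]
}}

```text
time: 9.98
tool_pos: [0.5761, 0.1427, 0.1082]
tcp_rot: [2.778, 1.466, 0.001]
wrist_force: [-1.7, -0.9, 5.1]
width: 0.507
grip_force: 27.7
```

Seated: vertical force 5 N with little side force. Release, lift and check.

Emit:
{"name": "jog_arm", "arguments": {
  "increments": [
    [[0,0,0,0,0,0,0.35],[0,0,0,0,0,0,0.35],[0,0,0,0,0,0,0.35],[0,0,-0.1,0,0,0,0.35],[0,0,-0.4,0,0,0,0.35]]
  ]
}}

```text
time: 10.4
tool_pos: [0.5741, 0.1423, 0.1207]
tcp_rot: [-2.777, -1.465, 0.007]
wrist_force: [-1.2, 0.3, -1.0]
width: 0.678
grip_force: 0.0
```

Emit:
{"name": "jog_arm", "arguments": {
  "increments": [
    [[0,0,-0.6,0,0,0,0.35],[0,0,-0.6,0,0,0,0.35],[-0.6,0.4,-0.6,0,0,0.5,0.35],[-0.7,0.4,-0.3,0,0,-1,0.35],[-0.7,0.4,0,0,0,-1,0.35]]
  ]
}}

```text
time: 10.82
tool_pos: [0.5736, 0.0728, 0.19]
tcp_rot: [2.647, 1.686, 0.009]
wrist_force: [0.2, -1.6, -0.1]
width: 0.673
grip_force: 0.0
```

```bash
python3 - <<'E'
from h import *
plan(.5857,-.3112,.15,8.8,3)
E
```

```text
dyaw 33.8 q [0.08 0.18 1.93 0.   1.03 0.52] dist [ 0.0121 -0.384  -0.04  ] t 10.82 w 0.6729794584304583 F [ 0.2 -1.6 -0.1] g 0.0
[-0.79, 0.324, 0.089, 0.004, -0.001, -0.376]
[-0.838, 0.163, 0.088, 0.004, -0.001, -0.376]
[-0.854, -0.004, 0.089, 0.004, -0.001, -0.376]
```

Emit:
{"name": "jog_arm", "arguments": {
  "increments": [
    [[-0.79,0.32,0.09,0,0,-0.38,0.35],[-0.79,0.32,0.09,0,0,-0.38,0.35],[-0.79,0.32,0.09,0,0,-0.38,0.35],[-0.79,0.32,0.09,0,0,-0.38,0.35],[-0.79,0.32,0.09,0,0,-0.38,0.35]]
  ]
}}

```text
time: 11.23
tool_pos: [0.5745, -0.056, 0.1733]
tcp_rot: [2.472, 1.937, 0.001]
wrist_force: [0.3, 1.1, -0.1]
width: 0.674
grip_force: 0.0
```

Emit:
{"name": "jog_arm", "arguments": {
  "increments": [
    [[-0.84,0.16,0.09,0,0,-0.38,0.35],[-0.84,0.16,0.09,0,0,-0.38,0.35],[-0.84,0.16,0.09,0,0,-0.38,0.35],[-0.84,0.16,0.09,0,0,-0.38,0.35],[-0.84,0.16,0.09,0,0,-0.38,0.35]]
  ]
}}

```text
time: 11.65
tool_pos: [0.5776, -0.1842, 0.1597]
tcp_rot: [2.268, 2.173, 0.001]
wrist_force: [-0.7, 0.6, -0.3]
width: 0.676
grip_force: 0.0
```

Emit:
{"name": "jog_arm", "arguments": {
  "increments": [
    [[-0.85,0,0.09,0,0,-0.37,0.35],[-0.85,0,0.09,0,0,-0.37,0.35],[-0.85,0,0.09,0,0,-0.37,0.35],[-0.85,0,0.09,0,0,-0.37,0.35],[-0.85,0,0.09,0,0,-0.37,0.35]]
  ]
}}

```text
time: 12.07
tool_pos: [0.5818, -0.3115, 0.1462]
tcp_rot: [2.048, 2.382, 0.0]
wrist_force: [1.6, -0.3, -0.5]
width: 0.675
grip_force: 0.0
```

```bash
python3 - <<'E'
from h import *
for n in('top','side'):
    im,d,W=cloud(n); V=W.reshape(-1,3)
    if n=='top': cv2.imwrite('pics/t4.png',cv2.resize(im[125:225,215:315],None,fx=5,fy=5,interpolation=cv2.INTER_CUBIC))
    P=V[(np.hypot(V[:,0]-.5744,V[:,1]-.1395)<.033)&(V[:,2]>.04)&(V[:,2]<.08)]
    print(n,roof(P,0,0))
    L=Ro.from_rotvec(read_state()['tcp_rot']).inv().apply(V-read_state()['tool_pos'])
    k=(np.abs(L[:,0])<.03)&(np.abs(L[:,1])<.05)&(L[:,2]>.035)&(L[:,2]<.055); q=L[k]
    print(len(q), [np.percentile(q[s*q[:,1]>0],p,axis=0)[:2].round(4).tolist() for s in(-1,1) for p in(3,97) if (s*q[:,1]>0).sum()>5])
plan(.586,-.3115,.0725,8.8,2)
E
```

```text
top (array([0.5738, 0.1398]), np.float64(147.2), np.float64(0.0619), np.float64(0.0435), np.float64(0.00032427336306454417))
43 [[0.0065, -0.0436], [0.016, -0.0319], [-0.0023, 0.0269], [0.0158, 0.0362]]
side (array([0.5726, 0.1421]), np.float64(145.7), np.float64(0.0615), np.float64(0.0426), np.float64(0.0005757179706335332))
187 [[-0.0108, -0.0444], [0.0107, -0.0318], [-0.0104, 0.0258], [0.0039, 0.0346]]
dyaw 0.4 q [-0.53  0.37  1.77 -0.    1.   -0.68] dist [ 0.0039  0.0024 -0.0736] t 12.17 w 0.6753423619683475 F [ 0.5  0.5 -0.4] g 0.0
[0.006, 0.014, 0.246, 0.001, 0.002, -0.007]
[0.006, 0.014, 0.245, 0.001, 0.002, -0.007]
```

View pics/t4.png

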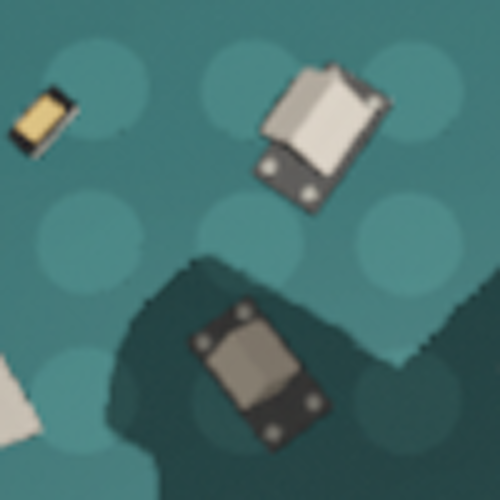

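Top crop: the short angle is seated and centred on rest A at (325,120), ridge height 61.9 mm as expected. The arm was still settling, so I'll move above sB and measure fingers against part once settled.

Emit:
{"name": "jog_arm", "arguments": {
  "increments": [
    [[0.02,0.07,0.2,0,0,0,0.35],[0.02,0.07,0.2,0,0,0,0.35],[0,0,0.2,0,0,0,0.35],[0,0,0,0,0,0,0.35],[0,0,0,0,0,0,0.35]]
  ]
}}

```text
time: 12.58
tool_pos: [0.5852, -0.3068, 0.1262]
tcp_rot: [-2.047, -2.38, 0.001]
wrist_force: [0.2, 0.3, 0.7]
width: 0.678
grip_force: 0.0
```

```bash
cat >> h.py <<'E'
def fing(n,zlo=.035,zhi=.06):
    s=read_state(); im,d,W=cloud(n); V=W.reshape(-1,3)
    L=Ro.from_rotvec(s['tcp_rot']).inv().apply(V-s['tool_pos'])
    k=(np.abs(L[:,0])<.03)&(np.abs(L[:,1])<.055)&(L[:,2]>zlo)&(L[:,2]<zhi); q=L[k]
    print(n,'TCP',s['tool_pos'].round(4),len(q),[(sg,len(h:=q[sg*q[:,1]>.005]),np.percentile(h,3,axis=0)[:2].round(4).tolist(),np.percentile(h,97,axis=0)[:2].round(4).tolist()) for sg in(-1,1) if (sg*q[:,1]>.005).sum()>5])
    return im,V,s
E
python3 - <<'E'
from h import *
for n in('top','side'):
    im,V,s=fing(n)
    P=V[(np.hypot(V[:,0]-.5857,V[:,1]+.3095)<.04)&(V[:,2]>.007)&(V[:,2]<.035)]
    print(len(P),roof(P,0,0) if len(P)>30 else '')
E
```

```text
top TCP [ 0.5852 -0.3068  0.1262] 53 [(-1, 22, [-0.0019, -0.0435], [0.0114, -0.0316]), (1, 31, [-0.0074, 0.027], [0.0108, 0.0391])]
180 (array([ 0.5863, -0.311 ]), np.float64(7.9), np.float64(0.025), np.float64(0.0419), np.float64(0.0003051181043820824))
side TCP [ 0.5856 -0.3071  0.1267] 222 [(-1, 133, [-0.0085, -0.0444], [0.0127, -0.0321]), (1, 89, [-0.0085, 0.0264], [0.0091, 0.0335])]
319 (array([ 0.5859, -0.3075]), np.float64(8.3), np.float64(0.0258), np.float64(0.0443), np.float64(0.0003070095924884479))
```

Emit:
{"name": "jog_arm", "arguments": {
  "increments": [
    [[-0.06,0.05,0.3,0,0,0,0.35],[-0.06,0.05,0.4,0,0,0,0.35],[0,0,0.5,0,0,0,0.35],[0,0,0.4,0,0,0,0.35],[0,0,0.2,0,0,0,0.35]]
  ]
}}

```text
time: 13.1
tool_pos: [0.5874, -0.3104, 0.0694]
tcp_rot: [-2.047, -2.376, 0.001]
wrist_force: [-1.3, 0.8, -0.9]
width: 0.676
grip_force: 0.0
```

Emit:
{"name": "jog_arm", "arguments": {
  "increments": [
    [[0,0,0,0,0,0,0.35],[0,0,0,0,0,0,-0.2],[0,0,0,0,0,0,-0.2],[0,0,0,0,0,0,-0.2],[0,0,0,0,0,0,-0.2]]
  ]
}}

```text
time: 13.52
tool_pos: [0.5897, -0.3116, 0.0741]
tcp_rot: [2.049, 2.379, 0.0]
wrist_force: [0.2, -0.2, 0.3]
width: 0.503
grip_force: 27.3
```

Emit:
{"name": "jog_arm", "arguments": {
  "increments": [
    [[0,0,0,0,0,0,-0.2],[0,0,-0.5,0,0,0,-0.2],[0,0,-0.7,0,0,0,-0.2],[0,0,-0.8,0,0,0,-0.2],[0,0,-0.7,0,0,0,-0.2]]
  ]
}}

```text
time: 13.93
tool_pos: [0.5895, -0.3115, 0.1567]
tcp_rot: [2.049, 2.38, 0.0]
wrist_force: [-0.3, 0.1, 0.0]
width: 0.508
grip_force: 27.3
```

```bash
python3 - <<'E'
from h import *
plan(.4385,.1717,.15,38.7,4)
E
```

```text
dyaw 30.2 q [-0.52  0.37  1.75 -0.    1.02 -0.67] dist [-0.151   0.4832 -0.0067] t 13.93 w 0.5075601403362643 F [-0.3  0.1  0. ] g 27.316329181194305
[0.839, -0.085, 0.01, 0.0, 0.0, -0.251]
[0.843, 0.026, 0.011, 0.0, 0.0, -0.251]
[0.833, 0.136, 0.011, 0.0, 0.0, -0.251]
[0.808, 0.244, 0.011, 0.0, 0.0, -0.251]
```

Emit:
{"name": "jog_arm", "arguments": {
  "increments": [
    [[0.84,-0.085,0,0,0,-0.25,-0.2],[0.84,-0.085,0,0,0,-0.25,-0.2],[0.84,-0.085,0,0,0,-0.25,-0.2],[0.84,-0.085,0,0,0,-0.25,-0.2],[0.84,-0.085,0,0,0,-0.25,-0.2]]
  ]
}}

```text
time: 14.35
tool_pos: [0.5516, -0.1896, 0.1559]
tcp_rot: [1.888, 2.509, 0.001]
wrist_force: [1.0, 1.7, 0.1]
width: 0.503
grip_force: 27.3
```

Emit:
{"name": "jog_arm", "arguments": {
  "increments": [
    [[0.84,0.03,0,0,0,-0.25,-0.2],[0.84,0.03,0,0,0,-0.25,-0.2],[0.84,0.03,0,0,0,-0.25,-0.2],[0.84,0.03,0,0,0,-0.25,-0.2],[0.84,0.03,0,0,0,-0.25,-0.2]]
  ]
}}

```text
time: 14.77
tool_pos: [0.5148, -0.0689, 0.1558]
tcp_rot: [1.719, 2.627, 0.001]
wrist_force: [0.2, -0.4, -1.3]
width: 0.505
grip_force: 27.3
```

Emit:
{"name": "jog_arm", "arguments": {
  "increments": [
    [[0.83,0.14,0,0,0,-0.25,-0.2],[0.83,0.14,0,0,0,-0.25,-0.2],[0.83,0.14,0,0,0,-0.25,-0.2],[0.83,0.14,0,0,0,-0.25,-0.2],[0.83,0.14,0,0,0,-0.25,-0.2]]
  ]
}}

```text
time: 15.18
tool_pos: [0.478, 0.0518, 0.1558]
tcp_rot: [1.544, 2.734, 0.002]
wrist_force: [-0.2, 0.5, -1.0]
width: 0.504
grip_force: 27.3
```

Emit:
{"name": "jog_arm", "arguments": {
  "increments": [
    [[0.81,0.24,0,0,0,-0.25,-0.2],[0.81,0.24,0,0,0,-0.25,-0.2],[0.81,0.24,0,0,0,-0.25,-0.2],[0.81,0.24,0,0,0,-0.25,-0.2],[0.81,0.24,0,0,0,-0.25,-0.2]]
  ]
}}

```text
time: 15.6
tool_pos: [0.4399, 0.1728, 0.1558]
tcp_rot: [1.362, 2.829, 0.003]
wrist_force: [-0.5, 0.0, -0.6]
width: 0.507
grip_force: 27.3
```

Emit:
{"name": "jog_arm", "arguments": {
  "increments": [
    [[0,0,0.1,0,0,0,-0.2],[0,0,0.1,0,0,0,-0.2],[0,0,0,0,0,0,-0.2],[0,0,0,0,0,0,-0.2],[0,0,0,0,0,0,-0.2]]
  ]
}}

```text
time: 16.02
tool_pos: [0.4402, 0.1706, 0.1484]
tcp_rot: [1.366, 2.829, 0.0]
wrist_force: [0.3, -0.5, 0.2]
width: 0.503
grip_force: 27.3
```

```bash
python3 - <<'E'
from h import *
for n in('top','side'):
    im,V,s=fing(n)
    P=V[(np.hypot(V[:,0]-.438,V[:,1]-.1725)<.024)&(V[:,2]>.042)&(V[:,2]<.062)]
    print('bar',len(P),roof(P,0,0) if len(P)>30 else '')
    L=Ro.from_rotvec(s['tcp_rot']).inv().apply(V-s['tool_pos'])
    k=(np.abs(L[:,0])<.03)&(np.abs(L[:,1])<.021)&(L[:,2]>.047)&(L[:,2]<.085)
    q=L[k]; q=q*[1,1,-1]
    if len(q)>30: print('part in tool',len(q),roof(q,0,0),q.min(0),q.max(0))
    if n=='side':
        X=s['tool_pos']-[0,0,.06]; p=viewer.camera_params('side'); c=p['R']@X+p['t']; u=int(c[0]/c[2]*p['fx']+p['cx']); v=int(c[1]/c[2]*p['fy']+p['cy'])
        cv2.imwrite('pics/s5.png',cv2.resize(im[v-40:v+60,u-60:u+60],None,fx=6,fy=6,interpolation=cv2.INTER_CUBIC))
plan(.4385,.1717,.1125,38.7,1)
E
```

```text
top TCP [0.4402 0.1706 0.1484] 0 []
bar 0 
side TCP [0.4402 0.1707 0.1484] 171 [(-1, 103, [-0.0087, -0.0371], [0.0126, -0.0094]), (1, 60, [-0.01, 0.0065], [0.0016, 0.0261])]
bar 119 (array([0.4372, 0.1731]), np.float64(40.9), np.float64(0.0563), np.float64(0.0332), np.float64(0.0002873655580746556))
part in tool 104 (array([0.0034, 0.0001]), np.float64(93.1), np.float64(-0.0471), np.float64(0.0414), np.float64(0.00014164694944976628)) [-0.01942257 -0.02049333 -0.07104207] [ 0.02638479  0.02091166 -0.04758992]
dyaw 0.3 q [ 0.32  0.04  2.18 -0.    0.93 -0.35] dist [-0.0017  0.001  -0.0358] t 16.12 w 0.5059189120360434 F [ 0.4  0.3 -1.4] g 27.328835874795914
[0.012, -0.005, 0.239, 0.0, 0.0, -0.009]
```

View pics/s5.png

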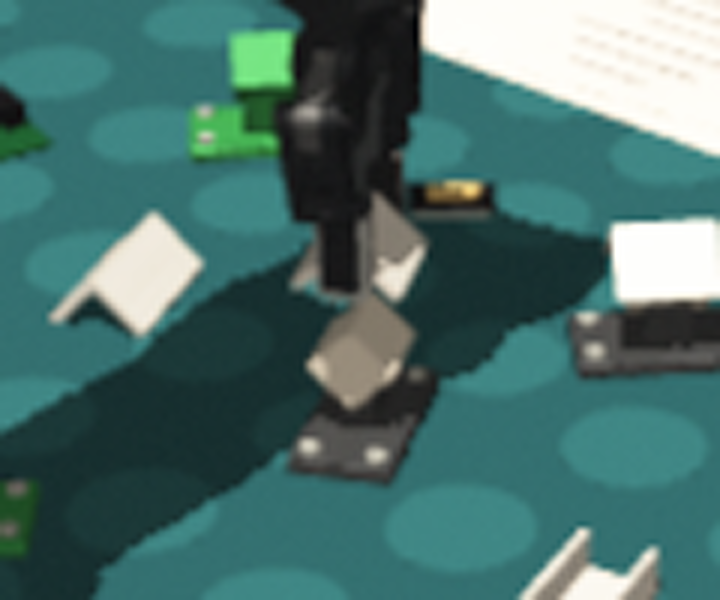

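Side crop: the short angle (crop 370,250) is held above rest B's bar (360,350) with faces parallel; the fit says they agree within 1 mm. Lowering.

Emit:
{"name": "jog_arm", "arguments": {
  "increments": [
    [[0,-0.02,0.3,0,0,0,-0.2],[0,0,0.4,0,0,0,-0.2],[0,0,0.35,0,0,0,-0.2],[0,0,0.15,0,0,0,-0.2],[0,0,0,0,0,0,-0.2]]
  ]
}}

```text
time: 16.53
tool_pos: [0.4385, 0.1705, 0.1105]
tcp_rot: [-1.364, -2.828, 0.003]
wrist_force: [-0.1, -0.8, -0.0]
width: 0.509
grip_force: 27.3
```

Emit:
{"name": "jog_arm", "arguments": {
  "increments": [
    [[0,0,0.04,0,0,0,-0.2],[0,0,0,0,0,0,-0.2],[0,0,0,0,0,0,-0.2],[0,0,0,0,0,0,-0.2],[0,0,0,0,0,0,-0.2]]
  ]
}}

```text
time: 16.95
tool_pos: [0.4396, 0.1712, 0.1114]
tcp_rot: [1.364, 2.83, 0.001]
wrist_force: [-0.4, -0.7, -0.4]
width: 0.509
grip_force: 27.3
```

Emit:
{"name": "jog_arm", "arguments": {
  "increments": [
    [[0,0,0.04,0,0,0,-0.2],[0,0,0,0,0,0,-0.2],[0,0,0,0,0,0,-0.2],[0,0,0,0,0,0,-0.2],[0,0,0,0,0,0,-0.2]]
  ]
}}

```text
time: 17.37
tool_pos: [0.4393, 0.1711, 0.1098]
tcp_rot: [-1.364, -2.83, 0.0]
wrist_force: [-0.9, -0.4, 0.7]
width: 0.504
grip_force: 27.3
```

Emit:
{"name": "jog_arm", "arguments": {
  "increments": [
    [[0,0,0.03,0,0,0,-0.2],[0,0,0,0,0,0,-0.2],[0,0,0,0,0,0,-0.2],[0,0,0,0,0,0,-0.2],[0,0,0,0,0,0,-0.2]]
  ]
}}

```text
time: 17.78
tool_pos: [0.4397, 0.171, 0.1092]
tcp_rot: [1.364, 2.829, 0.0]
wrist_force: [0.1, -2.5, 4.3]
width: 0.507
grip_force: 27.7
```

Emit:
{"name": "jog_arm", "arguments": {
  "increments": [
    [[0,0,0,0,0,0,0.35],[0,0,0,0,0,0,0.35],[0,0,0,0,0,0,0.35],[0,0,-0.1,0,0,0,0.35],[0,0,-0.4,0,0,0,0.35]]
  ]
}}

```text
time: 18.2
tool_pos: [0.4376, 0.1706, 0.1222]
tcp_rot: [-1.363, -2.827, 0.005]
wrist_force: [-0.5, -0.4, -0.4]
width: 0.677
grip_force: 0.0
```

Emit:
{"name": "jog_arm", "arguments": {
  "increments": [
    [[0,0,-0.8,0,0,0,0.8],[0,0,-0.8,0,0,0,0.8],[0.6,0.4,0,0,0,0.2,0.8],[0.7,0.4,0,0,0,0.2,0.8],[0.7,0.4,0,0,0,0.2,0.8]]
  ]
}}

```text
time: 18.62
tool_pos: [0.432, 0.2414, 0.1729]
tcp_rot: [1.455, 2.783, 0.002]
wrist_force: [-0.0, 0.4, 0.8]
width: 0.897
grip_force: 0.0
```

```bash
python3 - <<'E'
from h import *
plan(.4245,.3265,.14,32.6,2)
E
```

```text
dyaw -2.2 q [ 0.46  0.05  2.11  0.    0.98 -0.15] dist [-0.0075  0.0851 -0.0329] t 18.62 w 0.8972430279075543 F [-0.   0.4  0.8] g 0.0
[0.248, 0.139, 0.11, 0.002, 0.0, 0.036]
[0.251, 0.135, 0.11, 0.002, 0.0, 0.036]
```

Emit:
{"name": "jog_arm", "arguments": {
  "increments": [
    [[0.5,0.27,0.22,0,0,0.07,0.8],[0.5,0.27,0.22,0,0,0.07,0.8],[0.5,0.27,0.22,0,0,0.07,0.8],[0.5,0.27,0.22,0,0,0.07,0.8],[0.5,0.27,0.22,0,0,0.07,0.8]]
  ]
}}

```text
time: 19.03
tool_pos: [0.4228, 0.3263, 0.1386]
tcp_rot: [-1.503, -2.758, 0.0]
wrist_force: [-0.8, 0.6, 0.2]
width: 0.898
grip_force: 0.0
```

Emit:
{"name": "jog_arm", "arguments": {
  "increments": [
    [[0,0,0,0,0,0,0.8],[0,0,0,0,0,0,0.8],[0,0,0,0,0,0,0.8],[0,0,0,0,0,0,0.8],[0,0,0,0,0,0,0.8]]
  ]
}}

```text
time: 19.45
tool_pos: [0.4234, 0.3248, 0.1393]
tcp_rot: [1.504, 2.758, 0.001]
wrist_force: [0.0, -0.7, 1.0]
width: 0.898
grip_force: 0.0
```

```bash
python3 - <<'E'
from h import *
for n in('top','side'):
    im,V,s=fing(n,.035,.055)
    P=V[(np.hypot(V[:,0]-.422,V[:,1]-.327)<.043)&(V[:,2]>.007)&(V[:,2]<.032)]
    print('long',len(P),roof(P,0,0) if len(P)>30 else '')
    P=V[(np.hypot(V[:,0]-.438,V[:,1]-.172)<.033)&(V[:,2]>.04)&(V[:,2]<.075)]
    print('short on rB',len(P),roof(P,0,0) if len(P)>30 else '')
    if n=='side':
        X=s['tool_pos']-[0,0,.06]; p=viewer.camera_params('side'); c=p['R']@X+p['t']; u=int(c[0]/c[2]*p['fx']+p['cx']); v=int(c[1]/c[2]*p['fy']+p['cy'])
        cv2.imwrite('pics/s6.png',cv2.resize(im[v-50:v+60,u-60:u+80],None,fx=5,fy=5,interpolation=cv2.INTER_CUBIC))
plan(.4245,.3265,.074,32.6,1)
E
```

```text
top TCP [0.4234 0.3248 0.1393] 6 [(-1, 6, [-0.0115, -0.0498], [-0.0071, -0.0426])]
long 149 (array([0.422 , 0.3263]), np.float64(32.9), np.float64(0.0261), np.float64(0.0609), np.float64(0.00020881772265015432))
short on rB 271 (array([0.4382, 0.1708]), np.float64(37.2), np.float64(0.0619), np.float64(0.0426), np.float64(0.0003406028820556702))
side TCP [0.4234 0.3248 0.1393] 122 [(-1, 63, [-0.0091, -0.0534], [0.0094, -0.04]), (1, 59, [-0.0084, 0.0355], [0.0127, 0.0458])]
long 198 (array([0.4218, 0.329 ]), np.float64(33.7), np.float64(0.0259), np.float64(0.0653), np.float64(0.0003669873508952377))
short on rB 226 (array([0.4378, 0.1742]), np.float64(38.5), np.float64(0.0618), np.float64(0.0454), np.float64(0.0008438597676512203))
dyaw -0.2 q [ 0.61  0.16  2.06 -0.    0.92  0.04] dist [ 0.0011  0.0016 -0.0653] t 19.55 w 0.9003978087050303 F [-0.4  0.8 -0.4] g 0.0
[0.005, 0.012, 0.435, 0.001, 0.0, 0.006]
```

View pics/s6.png

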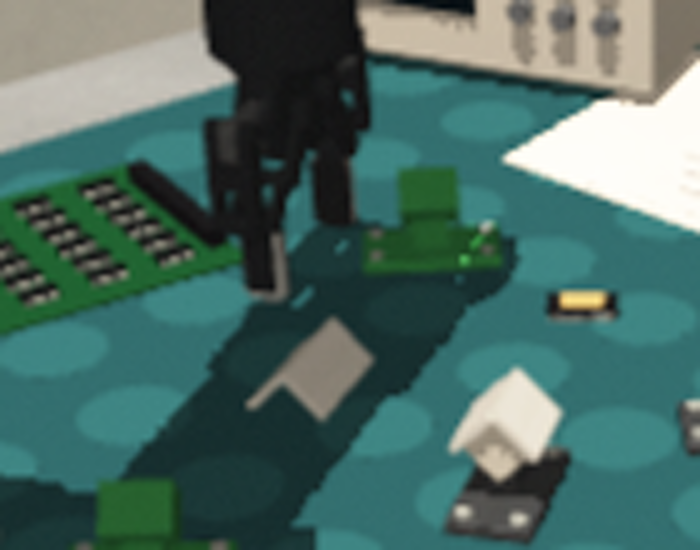

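Side crop: the short angle sits squarely on rest B at (505,420), and the long angle is at (310,370) below the open fingers. Descending to grip it.

Emit:
{"name": "jog_arm", "arguments": {
  "increments": [
    [[0.03,0.04,0.4,0,0,0,0.8],[0.03,0.04,0.6,0,0,0,0.8],[0,0,0.6,0,0,0,0.8],[0,0,0.45,0,0,0,0.8],[0,0,0.25,0,0,0,0.8]]
  ]
}}

```text
time: 19.97
tool_pos: [0.423, 0.3272, 0.0673]
tcp_rot: [-1.503, -2.757, 0.005]
wrist_force: [-0.7, 0.1, -0.1]
width: 0.901
grip_force: 0.0
```

Emit:
{"name": "jog_arm", "arguments": {
  "increments": [
    [[0,0,0,0,0,0,0.8],[0,0,0,0,0,0,0.3],[0,0,0,0,0,0,0.3],[0,0,0,0,0,0,0.3],[0,0,0,0,0,0,0.3]]
  ]
}}

```text
time: 20.38
tool_pos: [0.4248, 0.3287, 0.0708]
tcp_rot: [1.503, 2.758, 0.003]
wrist_force: [0.1, 0.1, -0.8]
width: 0.738
grip_force: 27.9
```

Emit:
{"name": "jog_arm", "arguments": {
  "increments": [
    [[0,0,0,0,0,0,0.3],[0,0,-0.5,0,0,0,0.3],[0,0,-0.9,0,0,0,0.3],[0,0,-0.9,0,0,0,0.3],[0,0,-0.7,0,0,0,0.3]]
  ]
}}

```text
time: 20.8
tool_pos: [0.4246, 0.3286, 0.162]
tcp_rot: [1.503, 2.758, 0.002]
wrist_force: [0.2, -0.5, -0.6]
width: 0.745
grip_force: 28.0
```

```bash
python3 - <<'E'
from h import *
plan(.4395,.1711,.165,38.5,2)
E
```

```text
dyaw 5.7 q [0.61 0.14 2.04 0.   0.97 0.04] dist [ 0.0149 -0.1575  0.003 ] t 20.8 w 0.745089539180646 F [ 0.2 -0.5 -0.6] g 27.975647002458572
[-0.463, -0.252, -0.01, 0.002, 0.0, -0.094]
[-0.45, -0.275, -0.01, 0.002, 0.0, -0.094]
```

Emit:
{"name": "jog_arm", "arguments": {
  "increments": [
    [[-0.46,-0.25,0,0,0,-0.1,0.3],[-0.46,-0.25,0,0,0,-0.1,0.3],[-0.46,-0.25,0,0,0,-0.1,0.3],[-0.46,-0.25,0,0,0,-0.1,0.3],[-0.46,-0.25,0,0,0,-0.1,0.3]]
  ]
}}

```text
time: 21.22
tool_pos: [0.4317, 0.2495, 0.1604]
tcp_rot: [1.429, 2.797, 0.001]
wrist_force: [-0.6, -0.3, -1.5]
width: 0.741
grip_force: 28.0
```

Emit:
{"name": "jog_arm", "arguments": {
  "increments": [
    [[-0.45,-0.27,0,0,0,-0.1,0.3],[-0.45,-0.27,0,0,0,-0.1,0.3],[-0.45,-0.27,0,0,0,-0.1,0.3],[-0.45,-0.27,0,0,0,-0.1,0.3],[-0.45,-0.27,0,0,0,-0.1,0.3]]
  ]
}}

```text
time: 21.63
tool_pos: [0.4401, 0.1711, 0.1603]
tcp_rot: [1.356, 2.833, 0.001]
wrist_force: [0.6, 0.6, -0.1]
width: 0.741
grip_force: 28.0
```

Emit:
{"name": "jog_arm", "arguments": {
  "increments": [
    [[0,0,0.1,0,0,0,0.3],[0,0,0.1,0,0,0,0.3],[0,0,0,0,0,0,0.3],[0,0,0,0,0,0,0.3],[0,0,0,0,0,0,0.3]]
  ]
}}

```text
time: 22.05
tool_pos: [0.4399, 0.1725, 0.1538]
tcp_rot: [-1.355, -2.834, -0.0]
wrist_force: [0.2, 0.1, -0.5]
width: 0.737
grip_force: 28.0
```

```bash
cat >> h.py <<'E'
def rel(bx,by,zlo,zhi):
    im,V,s=fing('side'); R=Ro.from_rotvec(s['tcp_rot'])
    L=R.inv().apply(V-s['tool_pos']); w=(im.reshape(-1,3).min(1)>95)
    q=L[w&(np.abs(L[:,0])<.03)&(np.abs(L[:,1])<.036)&(L[:,2]>.045)&(L[:,2]<.08)]*[1,1,-1]
    f=roof(q,0,0); print('part in tool',len(q),f)
    P=V[(np.hypot(V[:,0]-bx,V[:,1]-by)<.03)&(V[:,2]>zlo)&(V[:,2]<zhi)]
    g=roof(P,0,0); b=R.inv().apply(np.r_[g[0],0]-np.r_[s['tool_pos'][:2],0])
    print('target in tool',len(P),g,b.round(4),'need',(b[:2]-f[0]).round(4),'F',s['wrist_force'].round(1))
E
python3 - <<'E'
from h import *
rel(.438,.1725,.04,.066)
E
```

```text
side TCP [0.4399 0.1725 0.1538] 245 [(-1, 134, [-0.0139, -0.0454], [0.0133, -0.0074]), (1, 93, [-0.0143, 0.0071], [0.0048, 0.036])]
part in tool 154 (array([ 0.0002, -0.0001]), np.float64(90.9), np.float64(-0.0459), np.float64(0.0628), np.float64(0.0001672492236001545))
target in tool 219 (array([0.437 , 0.1732]), np.float64(39.7), np.float64(0.0619), np.float64(0.0443), np.float64(0.0009043923266827908)) [ 0.0024 -0.0018  0.    ] need [ 0.0022 -0.0017] F [ 0.2  0.1 -0.5]
```

Emit:
{"name": "jog_arm", "arguments": {
  "increments": [
    [[0.04,-0.025,0.25,0,0,0,0.3],[0.035,-0.025,0.35,0,0,0,0.3],[0,0,0.35,0,0,0,0.3],[0,0,0.2,0,0,0,0.3],[0,0,0.08,0,0,0,0.3]]
  ]
}}

```text
time: 22.52
tool_pos: [0.436, 0.1722, 0.1148]
tcp_rot: [-1.355, -2.831, 0.004]
wrist_force: [-0.8, 0.3, 0.1]
width: 0.74
grip_force: 28.0
```

Emit:
{"name": "jog_arm", "arguments": {
  "increments": [
    [[0,0,0.03,0,0,0,0.3],[0,0,0,0,0,0,0.3],[0,0,0,0,0,0,0.3],[0,0,0,0,0,0,0.3],[0,0,0,0,0,0,0.3]]
  ]
}}

```text
time: 22.93
tool_pos: [0.4379, 0.1728, 0.1166]
tcp_rot: [1.356, 2.833, 0.001]
wrist_force: [-0.3, 0.0, -0.8]
width: 0.742
grip_force: 28.0
```

Emit:
{"name": "jog_arm", "arguments": {
  "increments": [
    [[0,0,0.04,0,0,0,0.3],[0,0,0,0,0,0,0.3],[0,0,0,0,0,0,0.3],[0,0,0,0,0,0,0.3],[0,0,0,0,0,0,0.3]]
  ]
}}

```text
time: 23.35
tool_pos: [0.4375, 0.1726, 0.1149]
tcp_rot: [1.357, 2.833, 0.0]
wrist_force: [-0.4, 0.6, -0.8]
width: 0.741
grip_force: 28.0
```

Emit:
{"name": "jog_arm", "arguments": {
  "increments": [
    [[0,0,0.04,0,0,0,0.3],[0,0,0,0,0,0,0.3],[0,0,0,0,0,0,0.3],[0,0,0,0,0,0,0.3],[0,0,0,0,0,0,0.3]]
  ]
}}

```text
time: 23.77
tool_pos: [0.4374, 0.1727, 0.1137]
tcp_rot: [-1.357, -2.834, 0.0]
wrist_force: [0.0, -0.2, -0.7]
width: 0.746
grip_force: 28.0
```

Emit:
{"name": "jog_arm", "arguments": {
  "increments": [
    [[0,0,0.03,0,0,0,0.3],[0,0,0,0,0,0,0.3],[0,0,0,0,0,0,0.3],[0,0,0,0,0,0,0.3],[0,0,0,0,0,0,0.3]]
  ]
}}

```text
time: 24.18
tool_pos: [0.4379, 0.1726, 0.1131]
tcp_rot: [1.356, 2.833, 0.001]
wrist_force: [0.8, -2.0, 1.7]
width: 0.741
grip_force: 28.2
```

Contact right at the expected seated height (113.1 mm). Release and go for the other long angle.

Emit:
{"name": "jog_arm", "arguments": {
  "increments": [
    [[0,0,0,0,0,0,0.8],[0,0,0,0,0,0,0.8],[0,0,0,0,0,0,0.8],[0,0,-0.1,0,0,0,0.8],[0,0,-0.4,0,0,0,0.8]]
  ]
}}

```text
time: 24.6
tool_pos: [0.4357, 0.1722, 0.1261]
tcp_rot: [-1.355, -2.83, 0.005]
wrist_force: [0.5, 0.1, 0.2]
width: 0.9
grip_force: 0.0
```

Emit:
{"name": "jog_arm", "arguments": {
  "increments": [
    [[0,0,-0.7,0,0,0,0.8],[0,0,-0.7,0,0,0,0.8],[-0.5,-0.4,-0.4,0,0,0.5,0.8],[-0.7,-0.4,0,0,0,0.8,0.8],[-0.7,-0.4,0,0,0,0.8,0.8]]
  ]
}}

```text
time: 25.02
tool_pos: [0.4416, 0.1052, 0.1835]
tcp_rot: [1.661, 2.664, 0.004]
wrist_force: [0.8, 0.2, -0.6]
width: 0.899
grip_force: 0.0
```

```bash
python3 - <<'E'
from h import *
plan(.4315,-.285,.14,-52.3,4)
E
```

```text
dyaw -78.4 q [ 0.18 -0.05  2.19  0.    1.   -0.28] dist [-0.0101 -0.3902 -0.0435] t 25.02 w 0.8994645451802128 F [ 0.8  0.2 -0.6] g 0.0
[-0.612, -0.22, 0.072, 0.002, -0.001, 0.653]
[-0.651, -0.002, 0.072, 0.002, -0.001, 0.653]
[-0.613, 0.216, 0.073, 0.002, -0.001, 0.653]
[-0.505, 0.41, 0.073, 0.002, -0.001, 0.653]
```

Emit:
{"name": "jog_arm", "arguments": {
  "increments": [
    [[-0.61,-0.22,0.07,0,0,0.65,0.8],[-0.61,-0.22,0.07,0,0,0.65,0.8],[-0.61,-0.22,0.07,0,0,0.65,0.8],[-0.61,-0.22,0.07,0,0,0.65,0.8],[-0.61,-0.22,0.07,0,0,0.65,0.8]]
  ]
}}

```text
time: 25.43
tool_pos: [0.4382, 0.0076, 0.1714]
tcp_rot: [2.091, 2.344, 0.001]
wrist_force: [-1.3, 1.0, -0.4]
width: 0.901
grip_force: 0.0
```

Emit:
{"name": "jog_arm", "arguments": {
  "increments": [
    [[-0.65,0,0.07,0,0,0.65,0.8],[-0.65,0,0.07,0,0,0.65,0.8],[-0.65,0,0.07,0,0,0.65,0.8],[-0.65,0,0.07,0,0,0.65,0.8],[-0.65,0,0.07,0,0,0.65,0.8]]
  ]
}}

```text
time: 25.85
tool_pos: [0.4365, -0.0895, 0.1609]
tcp_rot: [2.458, 1.956, 0.001]
wrist_force: [0.4, -0.8, 0.1]
width: 0.898
grip_force: 0.0
```

Emit:
{"name": "jog_arm", "arguments": {
  "increments": [
    [[-0.61,0.21,0.07,0,0,0.65,0.8],[-0.61,0.21,0.07,0,0,0.65,0.8],[-0.61,0.21,0.07,0,0,0.65,0.8],[-0.61,0.21,0.07,0,0,0.65,0.8],[-0.61,0.21,0.07,0,0,0.65,0.8]]
  ]
}}

```text
time: 26.27
tool_pos: [0.4339, -0.1858, 0.1504]
tcp_rot: [2.754, 1.512, 0.001]
wrist_force: [-0.0, 0.3, -0.4]
width: 0.899
grip_force: 0.0
```

Emit:
{"name": "jog_arm", "arguments": {
  "increments": [
    [[-0.5,0.41,0.07,0,0,0.65,0.8],[-0.5,0.41,0.07,0,0,0.65,0.8],[-0.5,0.41,0.07,0,0,0.65,0.8],[-0.5,0.41,0.07,0,0,0.65,0.8],[-0.5,0.41,0.07,0,0,0.65,0.8]]
  ]
}}

```text
time: 26.68
tool_pos: [0.4327, -0.2823, 0.1398]
tcp_rot: [-2.97, -1.024, -0.0]
wrist_force: [0.7, 0.4, -0.4]
width: 0.9
grip_force: 0.0
```

Emit:
{"name": "jog_arm", "arguments": {
  "increments": [
    [[0,0,0,0,0,0,0.8],[0,0,0,0,0,0,0.8],[0,0,0,0,0,0,0.8],[0,0,0,0,0,0,0.8],[0,0,0,0,0,0,0.8]]
  ]
}}

```text
time: 27.1
tool_pos: [0.4326, -0.2805, 0.1398]
tcp_rot: [-2.967, -1.031, 0.0]
wrist_force: [0.1, -0.1, 0.4]
width: 0.898
grip_force: 0.0
```

```bash
python3 - <<'E'
from h import *
for n in('top','side'):
    im,V,s=fing(n,.035,.055)
    P=V[(np.hypot(V[:,0]-.43,V[:,1]+.285)<.043)&(V[:,2]>.007)&(V[:,2]<.032)]
    print('long',len(P),roof(P,0,0) if len(P)>30 else '')
    P=V[(np.hypot(V[:,0]-.438,V[:,1]-.172)<.042)&(V[:,2]>.045)&(V[:,2]<.08)]
    print('long on rB',len(P),roof(P,0,0) if len(P)>30 else '')
    if n=='side': cv2.imwrite('pics/s7.png',im)
plan(.4315,-.285,.0705,-52.3,1)
E
```

```text
top TCP [ 0.4326 -0.2805  0.1398] 3 []
long 63 (array([ 0.43  , -0.2857]), np.float64(128.3), np.float64(0.0247), np.float64(0.0613), np.float64(8.519027635870658e-05))
long on rB 392 (array([0.4379, 0.1707]), np.float64(37.6), np.float64(0.0675), np.float64(0.062), np.float64(0.0004725686746516968))
side TCP [ 0.4327 -0.2806  0.1399] 146 [(-1, 68, [-0.0106, -0.0541], [-0.0031, -0.0413]), (1, 78, [-0.0113, 0.0358], [0.0073, 0.0488])]
long 526 (array([ 0.4302, -0.2837]), np.float64(127.4), np.float64(0.0247), np.float64(0.0617), np.float64(0.0009217647356116012))
long on rB 288 (array([0.4368, 0.1734]), np.float64(37.9), np.float64(0.0679), np.float64(0.0634), np.float64(0.0005525930526542911))
dyaw -0.6 q [-0.62  0.13  2.09  0.    0.92  0.28] dist [-0.0012 -0.0043 -0.0694] t 27.2 w 0.8999212066046057 F [0.2 0.2 0.4] g 0.0
[-0.024, 0.017, 0.463, 0.0, -0.0, 0.02]
```

View pics/s7.png

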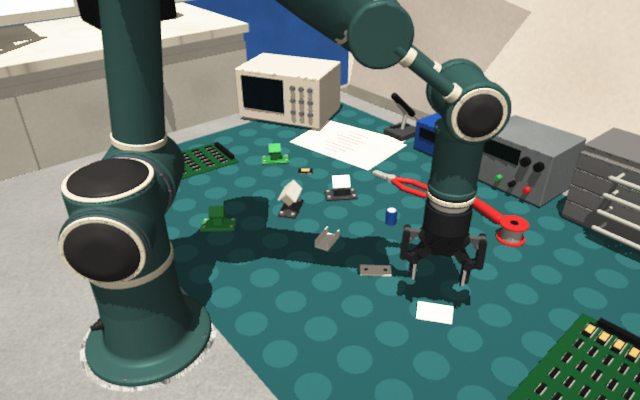

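Full side view: the pair on rest B at (290,195) looks well nested (ridge 67.5–67.9 mm, expected 67.8). The gripper is over the last long angle at (435,312); channel (328,237) and flat bar (376,270) are untouched.

Emit:
{"name": "jog_arm", "arguments": {
  "increments": [
    [[-0.05,0.05,0.4,0,0,0,0.8],[-0.045,0.05,0.6,0,0,0,0.8],[0,0,0.6,0,0,0,0.8],[0,0,0.45,0,0,0,0.8],[0,0,0.25,0,0,0,0.8]]
  ]
}}

```text
time: 27.62
tool_pos: [0.4309, -0.2845, 0.0682]
tcp_rot: [-2.965, -1.028, 0.003]
wrist_force: [-0.6, 1.2, -0.1]
width: 0.9
grip_force: 0.0
```

Emit:
{"name": "jog_arm", "arguments": {
  "increments": [
    [[0,0,0,0,0,0,0.8],[0,0,0,0,0,0,0.3],[0,0,0,0,0,0,0.3],[0,0,0,0,0,0,0.3],[0,0,0,0,0,0,0.3]]
  ]
}}

```text
time: 28.03
tool_pos: [0.4328, -0.286, 0.0717]
tcp_rot: [2.967, 1.028, 0.002]
wrist_force: [-0.1, -0.1, 0.0]
width: 0.739
grip_force: 27.7
```

Emit:
{"name": "jog_arm", "arguments": {
  "increments": [
    [[0,0,0,0,0,0,0.3],[0,0,-0.5,0,0,0,0.3],[0,0,-0.9,0,0,0,0.3],[0,0,-0.9,0,0,0,0.3],[0,0,-0.8,0,0,0,0.3]]
  ]
}}

```text
time: 28.45
tool_pos: [0.4322, -0.2856, 0.1653]
tcp_rot: [2.968, 1.029, 0.001]
wrist_force: [0.7, -0.8, 0.2]
width: 0.744
grip_force: 27.7
```

```bash
python3 - <<'E'
from h import *
plan(.5755,.1415,.165,145.8,4)
E
```

```text
dyaw 17.6 q [-0.63  0.1   2.07 -0.    0.97  0.27] dist [ 1.433e-01  4.271e-01 -3.000e-04] t 28.45 w 0.7438990685754273 F [ 0.7 -0.8  0.2] g 27.7442579716444
[0.64, -0.392, 0.0, 0.0, -0.0, -0.146]
[0.669, -0.342, 0.0, 0.0, -0.0, -0.146]
[0.693, -0.29, 0.001, 0.0, -0.0, -0.146]
[0.713, -0.236, 0.001, 0.0, -0.0, -0.146]
```

Emit:
{"name": "jog_arm", "arguments": {
  "increments": [
    [[0.64,-0.39,0,0,0,-0.15,0.3],[0.64,-0.39,0,0,0,-0.15,0.3],[0.64,-0.39,0,0,0,-0.15,0.3],[0.64,-0.39,0,0,0,-0.15,0.3],[0.64,-0.39,0,0,0,-0.15,0.3]]
  ]
}}

```text
time: 28.87
tool_pos: [0.4684, -0.1782, 0.1644]
tcp_rot: [2.925, 1.145, 0.001]
wrist_force: [0.1, -0.0, 0.4]
width: 0.743
grip_force: 27.8
```

Emit:
{"name": "jog_arm", "arguments": {
  "increments": [
    [[0.67,-0.34,0,0,0,-0.15,0.3],[0.67,-0.34,0,0,0,-0.15,0.3],[0.67,-0.34,0,0,0,-0.15,0.3],[0.67,-0.34,0,0,0,-0.15,0.3],[0.67,-0.34,0,0,0,-0.15,0.3]]
  ]
}}

```text
time: 29.28
tool_pos: [0.5043, -0.0712, 0.1643]
tcp_rot: [2.877, 1.259, 0.001]
wrist_force: [-0.3, 1.2, 0.7]
width: 0.737
grip_force: 27.8
```

Emit:
{"name": "jog_arm", "arguments": {
  "increments": [
    [[0.69,-0.29,0,0,0,-0.14,0.3],[0.69,-0.29,0,0,0,-0.14,0.3],[0.69,-0.29,0,0,0,-0.14,0.3],[0.69,-0.29,0,0,0,-0.14,0.3],[0.69,-0.29,0,0,0,-0.14,0.3]]
  ]
}}

```text
time: 29.7
tool_pos: [0.5395, 0.0354, 0.1642]
tcp_rot: [2.83, 1.364, 0.001]
wrist_force: [0.0, 0.1, 0.1]
width: 0.74
grip_force: 27.8
```

Emit:
{"name": "jog_arm", "arguments": {
  "increments": [
    [[0.71,-0.24,0,0,0,-0.14,0.3],[0.71,-0.24,0,0,0,-0.14,0.3],[0.71,-0.24,0,0,0,-0.14,0.3],[0.71,-0.24,0,0,0,-0.14,0.3],[0.71,-0.24,0,0,0,-0.14,0.3]]
  ]
}}

```text
time: 30.12
tool_pos: [0.5746, 0.1422, 0.1641]
tcp_rot: [2.778, 1.467, 0.001]
wrist_force: [0.0, -0.1, -0.1]
width: 0.737
grip_force: 27.8
```

Emit:
{"name": "jog_arm", "arguments": {
  "increments": [
    [[0,0,0.15,0,0,0,0.3],[0,0,0.15,0,0,0,0.3],[0,0,0,0,0,0,0.3],[0,0,0,0,0,0,0.3],[0,0,0,0,0,0,0.3]]
  ]
}}

```text
time: 30.53
tool_pos: [0.5739, 0.1402, 0.1546]
tcp_rot: [-2.779, -1.464, 0.001]
wrist_force: [-0.2, 0.2, 0.6]
width: 0.742
grip_force: 27.8
```

```bash
python3 - <<'E'
from h import *
rel(.5726,.1421,.04,.066)
im,V,s=fing('side'); V=V.reshape(400,640,3)
X=s['tool_pos']-[0,0,.07]; p=viewer.camera_params('side'); c=p['R']@X+p['t']; u=int(c[0]/c[2]*p['fx']+p['cx']); v=int(c[1]/c[2]*p['fy']+p['cy'])
cv2.imwrite('pics/s8.png',cv2.resize(im[v-35:v+35,u-45:u+45],None,fx=8,fy=8,interpolation=cv2.INTER_CUBIC))
# ridge silhouettes: per column top bright pixel, held part and short
for zl,zh in((.085,.118),(.05,.068)):
    m=(im.min(2)>120)&(V[...,2]>zl)&(V[...,2]<zh)&(np.hypot(V[...,0]-.573,V[...,1]-.142)<.04)
    Q=V[m]; t=Q[Q[:,2]>np.percentile(Q[:,2],97)-.004]
    L=Ro.from_rotvec(s['tcp_rot']).inv().apply(t-s['tool_pos']); print(len(t),t.mean(0).round(4),'tool',L.mean(0).round(4))
plan(.576,.1427,.117,145.8,1)
E
```

```text
side TCP [0.5739 0.1402 0.1546] 305 [(-1, 144, [-0.014, -0.0474], [0.0013, -0.0059]), (1, 127, [-0.0155, 0.0065], [0.0018, 0.0413])]
part in tool 340 (array([0.0007, 0.0001]), np.float64(90.9), np.float64(-0.0455), np.float64(0.0661), np.float64(0.0010665863317600279))
target in tool 216 (array([0.5727, 0.143 ]), np.float64(148.7), np.float64(0.0617), np.float64(0.0427), np.float64(0.0007193135406455835)) [ 0.0017 -0.0026 -0.    ] need [ 0.001  -0.0027] F [-0.2  0.2  0.6]
side TCP [0.5741 0.1402 0.1548] 318 [(-1, 151, [-0.0155, -0.0474], [0.0023, -0.0064]), (1, 131, [-0.0175, 0.0064], [0.0016, 0.0412])]
72 [0.577  0.1356 0.1087] tool [-0.0021  0.005   0.0461]
42 [0.5715 0.1401 0.0596] tool [-0.0015 -0.0021  0.0952]
dyaw 0.2 q [ 0.2   0.24  1.92 -0.    0.98  0.8 ] dist [ 0.0018  0.0024 -0.0379] t 30.63 w 0.7434337065181533 F [-0.1  0.4 -0.5] g 27.766273990273476
[0.02, 0.001, 0.253, 0.0, 0.0, -0.008]
```

View pics/s8.png

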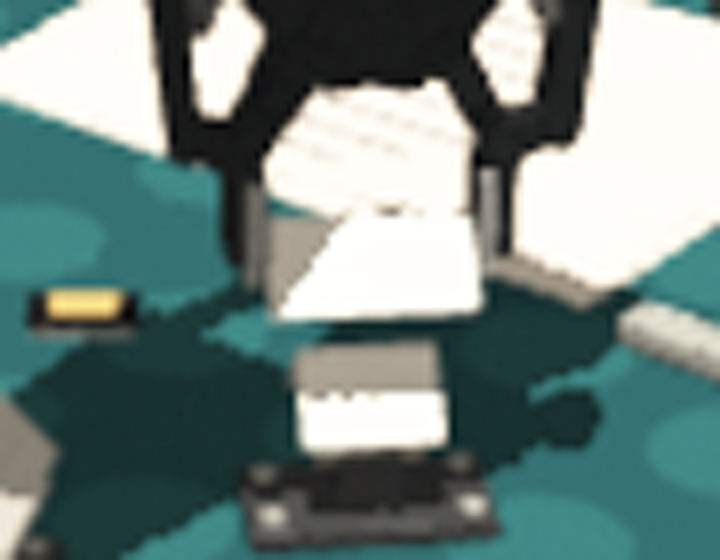

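Side crop: the long angle (265–487, y 265) is parallel above the seated short (292–445, y 395), about 2 mm too far along +y. Correct it and lower.

Emit:
{"name": "jog_arm", "arguments": {
  "increments": [
    [[0.025,-0.035,0.25,0,0,0,0.3],[0.025,-0.035,0.35,0,0,0,0.3],[0,0,0.35,0,0,0,0.3],[0,0,0.2,0,0,0,0.3],[0,0,0.08,0,0,0,0.3]]
  ]
}}

```text
time: 31.05
tool_pos: [0.5719, 0.1433, 0.1154]
tcp_rot: [-2.778, -1.466, 0.006]
wrist_force: [0.7, -0.1, -0.7]
width: 0.743
grip_force: 27.8
```

Emit:
{"name": "jog_arm", "arguments": {
  "increments": [
    [[0,0,0.03,0,0,0,0.3],[0,0,0,0,0,0,0.3],[0,0,0,0,0,0,0.3],[0,0,0,0,0,0,0.3],[0,0,0,0,0,0,0.3]]
  ]
}}

```text
time: 31.47
tool_pos: [0.5739, 0.1436, 0.1175]
tcp_rot: [2.778, 1.466, 0.002]
wrist_force: [-0.9, 0.7, 0.6]
width: 0.741
grip_force: 27.8
```

Emit:
{"name": "jog_arm", "arguments": {
  "increments": [
    [[0,0,0.03,0,0,0,0.3],[0,0,0,0,0,0,0.3],[0,0,0,0,0,0,0.3],[0,0,0,0,0,0,0.3],[0,0,0,0,0,0,0.3]]
  ]
}}

```text
time: 31.88
tool_pos: [0.5734, 0.1435, 0.1161]
tcp_rot: [2.779, 1.466, 0.0]
wrist_force: [-0.3, -0.9, -1.2]
width: 0.743
grip_force: 27.8
```

Expected seat is at 71.7 + 42.3 ≈ 114.0 mm.

Emit:
{"name": "jog_arm", "arguments": {
  "increments": [
    [[0,0,0.04,0,0,0,0.3],[0,0,0,0,0,0,0.3],[0,0,0,0,0,0,0.3],[0,0,0,0,0,0,0.3],[0,0,0,0,0,0,0.3]]
  ]
}}

```text
time: 32.3
tool_pos: [0.5734, 0.1435, 0.1148]
tcp_rot: [-2.779, -1.466, 0.0]
wrist_force: [0.1, -0.2, -0.4]
width: 0.747
grip_force: 27.8
```

Emit:
{"name": "jog_arm", "arguments": {
  "increments": [
    [[0,0,0.03,0,0,0,0.3],[0,0,0,0,0,0,0.3],[0,0,0,0,0,0,0.3],[0,0,0,0,0,0,0.3],[0,0,0,0,0,0,0.3]]
  ]
}}

```text
time: 32.72
tool_pos: [0.5735, 0.1434, 0.1143]
tcp_rot: [2.778, 1.466, 0.0]
wrist_force: [-2.0, -0.7, 4.7]
width: 0.739
grip_force: 28.2
```

Emit:
{"name": "jog_arm", "arguments": {
  "increments": [
    [[0,0,0,0,0,0,0.8],[0,0,0,0,0,0,0.8],[0,0,0,0,0,0,0.8],[0,0,-0.1,0,0,0,0.8],[0,0,-0.4,0,0,0,0.8]]
  ]
}}

```text
time: 33.13
tool_pos: [0.5718, 0.1432, 0.1271]
tcp_rot: [-2.777, -1.465, 0.007]
wrist_force: [-0.6, -0.2, 0.5]
width: 0.902
grip_force: 0.0
```

Emit:
{"name": "jog_arm", "arguments": {
  "increments": [
    [[0,0,-0.7,0,0,0,0.8],[0,0,-0.8,0,0,0,0.8],[-0.5,0.3,-0.5,0,0,0,0.8],[-0.8,0.5,0,0,0,0,0.8],[-0.8,0.5,0,0,0,0,0.8]]
  ]
}}

```text
time: 33.55
tool_pos: [0.5715, 0.0696, 0.1922]
tcp_rot: [2.775, 1.468, 0.008]
wrist_force: [-0.0, -0.8, -0.7]
width: 0.897
grip_force: 0.0
```

Emit:
{"name": "jog_arm", "arguments": {
  "increments": [
    [[-0.8,0.5,0,0,0,0,0.8],[-0.8,0.5,0,0,0,0,0.8],[-0.8,0.5,0,0,0,0,0.8],[-0.8,0.5,0,0,0,0,0.8],[-0.4,0.2,0,0,0,0,0.8]]
  ]
}}

```text
time: 33.97
tool_pos: [0.5638, -0.0596, 0.1903]
tcp_rot: [2.778, 1.463, 0.002]
wrist_force: [0.0, 0.4, -0.5]
width: 0.899
grip_force: 0.0
```

```bash
python3 - <<'E'
from h import *
for n in('top','side'):
    im,d,W=cloud(n); V=W.reshape(-1,3)
    for nm,x,y in(('A',.574,.1405),('B',.438,.172)):
        P=V[(np.hypot(V[:,0]-x,V[:,1]-y)<.042)&(V[:,2]>.045)&(V[:,2]<.08)]
        print(n,nm,len(P),roof(P,0,0) if len(P)>30 else '')
    if n=='side': b=im[145:225,265:365]
    else: a=im[130:220,235:310]
cv2.imwrite('pics/end.png',np.hstack([cv2.resize(a,(333,400),interpolation=cv2.INTER_CUBIC),cv2.resize(b,(460,400),interpolation=cv2.INTER_CUBIC)]))
E
```

```text
top A 366 (array([0.5715, 0.1412]), np.float64(146.0), np.float64(0.0674), np.float64(0.0623), np.float64(0.00042595234114386094))
top B 394 (array([0.4377, 0.1706]), np.float64(38.1), np.float64(0.0674), np.float64(0.0612), np.float64(0.00048229257056949367))
side A 319 (array([0.5708, 0.1443]), np.float64(146.4), np.float64(0.0678), np.float64(0.0621), np.float64(0.0009779779046806844))
side B 289 (array([0.4365, 0.1732]), np.float64(38.2), np.float64(0.068), np.float64(0.0646), np.float64(0.000559201253637125))
```

View pics/end.png

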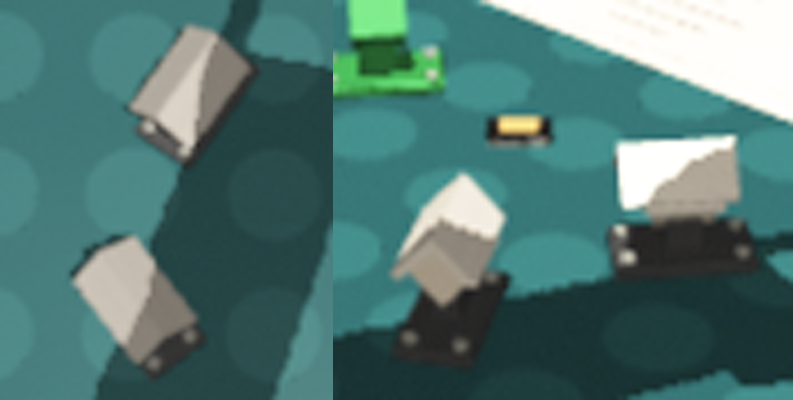

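Both pairs are nested: ridge heights are 67.4–68.0 mm, and the offset from the bars is at most 4 mm along and 1 mm across. The channel and flat bar haven't moved. Handing in.

```bash
python3 -c "
from workcell import bot
print(bot.finish_job())"
```

```text
the job is handed in; nothing more can be done
None
```

Both doubled brackets are made up on the two rests and handed in at about 34 s; no verdict came back, but in the last images each long angle is nested at seated height, within 4 mm along and 1 mm across the bar, and the channel and flat bar were never touched.

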